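# Free the link of a pantry door's pivot hinge with the fork tool

## Robot

A 6-joint arm with a two-finger parallel gripper is mounted at the origin on the work surface. World frame = base frame: x ahead of the robot, y to its left, z up, the work surface at z = 0. Lengths are in m, angles in degrees, forces in N, time in s.
With the tool pointing down it reaches from about 0.25 to 0.725 m from the base axis. Payload 9.7 kg.
Tool frame: the origin (TCP) lies on the centre line of the jaws, within the pads' length; the fingertips stand 19 mm ahead of it and the grasp point (between the pads) is the TCP; z points along the fingers, y is the direction in which the jaws open and shut (so a half turn about z gives the same grasp; the last joint's range is limited). The gripper opens to 85 mm and grips with 20 to 120 N. Pads are 22 mm wide; open, the fingers measure 114 mm over their backs; the gripper's body (76 mm by 85 mm) begins 54 mm behind the grasp point. The pads swing forward as they close: fully open they stand 13 mm farther back than shut.
Start: joints at [68.87, 4.979, 10.078, 95.1, 0, 90], TCP at [0.198, 0.513, 0.25] pointing down, gripper open.
Joint ranges: [-179.16, 179.16], [-48.56, 103.87], [-65.8, 70.77], [-126.05, 130.52], [-82.76, 87.17], [-180, 180]. Speed limits (degrees/s): [127.2, 127.2, 147.25, 180, 180, 180].

## Interface

Orientations are given as [roll, pitch, yaw] about the fixed x, y, z axes, in that order (R = Rz(yaw) Ry(pitch) Rx(roll)).
In Python, from workcell import bot gives the robot as it stands.
- The arm moves only by the tool servo_tool, never from a script. Its argument "motion" is a list that holds one entry, the list of rows, each a list of 6 numbers: the shift along the tool's x, y, z in mm, then the turn, a rotation vector about the tool's x, y, z in rad. A call has 1 to 5 rows; each row shifts and turns the commanded pose from where the row before left it, along the tool's axes as they then stand; what a row does not reach is not made up. A row lasts 1/10 s, in which the tool goes at most 50 mm and 8.59 degrees, less where a joint would pass 70% of its speed; a pose out of reach is approached as far as the arm can. A call is refused whole if a number of a shift passes 50 or a number of a turn 0.15, either way. A call with a gripper value outside its range is refused whole. "gripper" is the finger opening in mm, from 0 to 85.4, set as the call begins (left out, the last holds). The fingers move at their own pace and stop on an object; "newtons" is the grip in N (left out, the last holds). Time passes only in rows, so rows that do not move let the fingers close. It gives the time, the measured TCP pose, the force and the opening at its end, in the units of the state.
- bot.get_obs(): the state, without advancing time (a new reading comes with each control period).
- bot.camera(name): name is "scene" or "top" or "wrist"; returns a dict with "color" (400x640x3 uint8, red, green, blue), "fx", "fy", "cx", "cy" (pixels), "R" (3x3) and "t" (3): a world point X has camera coordinates R X + t. Camera axes: x right, y down, z forward; pixel columns grow to the right and rows downward; lengths in m; the calibration is good to about 2 mm. A picture is of the moment at which its call begins. There is no depth.
- bot.job_done(): hands the job in, once; it reports no verdict.
Trained networks look in a picture, given as the dict that the camera call returned (one of the last four; its "shot" number tells which), for a name from the list of things; names that differ only in an ending like _2 or _b are one class to them, and where a whole thing is asked for, a point or a joint stands for the part that bears it (a point fixed in the world has none). Each returns a list of dicts, best first, with "confidence" (0 to 1); they miss things now and then, are a little off and sometimes report something else, mostly with a low value. They report only what shows in the picture. A call takes as long as a camera call. They do not tell look-alikes from the thing itself.
- bot.look_for(picture, label): "rect" ([left, top, width, height] in pixels, round what is visible of it).
The state is a dict: "time": time; "q": joint angles; "qd": joint speeds; "joint_efforts": joint torques, N m; "ee_pos": TCP position; "tcp_rot": TCP orientation; "wrist_force": force on the tool from outside, world axes, zero at the start; "torque": the same for the moment, N m; "opening": finger opening in m.
Only numpy, scipy, OpenCV 4.12 (cv2) and the standard library are available. Lean on these libraries where they do the work, as an engineer would, in place of code of your own. Each camera call takes 0.05 s, during which the arm holds its last target.

## Task

Take the forked tool from its wooden block, straddle the hinge's spring bar with it and push the ring nut on the bar back, gently, until the brass link is freed and springs up in its socket; you will have to feel for the nut and stop before the bar is driven hard against its end. Put the tool back in its block, standing upright and fully home, and take the freed link out and set it down (do not drop it) in the white tray. Keep the gripper itself off the hinge, and leave the jar, the mug and the glass knob where they are.

Things in the scene. Friction and masses are not known exactly. Their poses are not given: they have to be found in the camera images.
- hinge: Pivot hinge on an oak door rail fixed flat on the counter. Origin: rail's underside below the socket's middle; z up, y along the spring bar. Rail 90 (x) by 230 (y, -150 to +80) by 30 mm high. Brass socket round the origin: outer 43 x 33 mm, top at z = 62. A 7 mm steel bar runs level along y at z = 46 from in the socket to a spring post (y = -80 to -98, top z = 60), with a ring nut on it
- bar_axis (a point): Point on the spring bar's axis at hinge y = -27, z = 46 mm, in the gap between the socket (outer face y = -16.5) and the ring nut; axes as the hinge's. 16 mm from the axis down to the rail. The steel nut, 22 mm in diameter, 8 mm thick, is fixed on the bar at a different place on every hinge: its face to the socket rests anywhere from y = -38 to -54, so feel for it
- bar_tip (a point): Place in the socket, hinge y = +2, z = 46 mm, where the inner end of the spring bar rests in the link's hole. Pushing the nut towards -y draws the bar out against its spring: it starts to move at about 4 N, 9 to 10 mm of travel frees the link (7 to 9 N), at 12 mm it is hard against its end; let go, it springs back. More than 12 N damages the hinge
- link_center (a point): Centre of the loose brass link, an upright flat bar 24 (x) by 14 (y) by 70 mm high, round top with an eye, 0.15 kg. It stands in the socket, axes as the hinge's, centre at hinge z = 74 mm, locked by the bar through a hole near its foot. Once freed, an ejector lifts it 14 mm (centre z = 88) and it stays up when the bar springs back; then lift it straight out (foot 9 mm below the socket's top)
- fork_grip (a point): Centre of the handle of the loose upright forked tool (0.12 kg): square wooden handle 18 x 18 x 50 mm; under it a steel guard 40 (x) by 28 (y) by 5 mm, underside 30 mm below this point; under that a flat blade 24 mm wide (x), 5 thick (y), 34 long: two tines with a 12 mm slot (18 at the mouth), open downwards, 36 to 64 mm below this point. It pushes along its y
- stand: Fixed wooden block 75 (x) by 65 (y) by 45 mm high, origin at the centre of its underside, with a slot 32 (x) by 14 (y) mm through its middle. The tool's blade stands in the slot, its width along x, and its guard rests on the block's top (fork grip point then 75 mm above the origin)
- tray: Fixed white ceramic tray 130 (x) by 120 (y) by 22 mm high, walls and floor 5 mm, origin at the centre of its underside
- jar: Glass storage jar, 76 mm in diameter, 110 mm high, origin at the centre of its underside; leave it alone
- mug: White mug, 76 mm in diameter and 85 mm high, origin at the centre of its underside; leave it alone
- knob: Loose glass door knob, 38 mm in diameter, 48 mm high, origin at the centre of its underside; leave it alone
Things that resemble listed ones, but are neither listed nor needed, are in the scene too. Of the things shaped like the stand, the wooden one is meant.

How it is judged (in metres and radians):
On the way, in this order (a step that is already met when the one before it is completed fails the run):
1. the forked tool is lifted out of its block (z of fork_grip in the frame of stand above 0.105 m), for 0.1 s.
2. pressed back by the tool, the bar lets go and the link has risen at least 9 mm in its socket (contact force between fork and hinge above 1.5 N and z of link_center in the frame of hinge between 0.083 and 0.1 m and horizontal distance between link_center and hinge below 0.006 m), for 0.05 s.
At the end, for the whole second after the job is handed in: The link lies or stands at rest on the tray's floor (centre within 55 x 50 mm of the tray's middle, less than 45 mm above its underside); the tool stands upright (within 0.08 rad) and at rest in its block with the guard down on it (3 mm, within 10 mm of the middle) (x of link_center in the frame of tray between -0.055 and 0.055 m and y of link_center in the frame of tray between -0.05 and 0.05 m and z of link_center in the frame of tray below 0.045 m and linear speed of each of link, fork below 0.02 m/s and horizontal distance between fork_grip and stand below 0.01 m and z of fork_grip in the frame of stand between 0.072 and 0.078 m and angle between fork_grip's own z axis and vertical below 0.08 rad); the robot touches nothing.
It fails at once if the tool is pressed on the hinge with more than 12 N (contact force between fork and hinge above 12 N).
It fails at once if the gripper or arm presses on the hinge with more than 5 N (contact force between any of the fingers, the arm and hinge above 5 N).
It fails at once if the link is dropped into the tray: let go with its centre more than 60 mm above the tray's underside (x of link_center in the frame of tray between -0.065 and 0.065 m and y of link_center in the frame of tray between -0.06 and 0.06 m and z of link_center in the frame of tray above 0.06 m and contact force between the fingers and link below 0.05 N).
It fails at once if the jar, the mug or the glass knob is moved more than 15 mm (distance of any of jar, mug, knob from where it was at the start of the episode above 0.015 m).
It also fails if it takes over 69 s, if anything falls off the work surface, if the arm or the gripper's body presses on something with over 40 N, if the wrist force passes 120 N, or if a joint passes its speed limit or range.

## Working session

There is one attempt and no reset: what is moved stays moved. The work goes in short steps, Python scripts to look and compute and a tool call to move; the robot and the scene stay as the last step left them, time stands still between calls to the robot, and variables do not carry over. Pictures are saved under pics/ and viewed, and the job is handed in when it is done.

Besides the shell and the picture viewer there is one more tool, called after "Request:" as name([rows], argument=value, ...), one row to a line, values as JSON. servo_tool: Moves the arm, as the interface text tells. Its arguments: {"type":"object","properties":{"motion":{"type":"array","items":{"type":"array","items":{"type":"array","items":{"type":"number"}}}},"gripper":{"type":"number"},"newtons":{"type":"number"}},"required":["motion"]}

```bash
ls; mkdir -p pics
python3 - <<'E'
from workcell import bot
import cv2
o=bot.get_obs()
print({k:o[k] for k in ('time','ee_pos','tcp_rot','wrist_force','opening')})
for n in ('top','scene'):
    p=bot.camera(n); cv2.imwrite(f'pics/{n}0.png',p['color'][:,:,::-1])
    print(n,p['fx'],p['cx'],p['cy'],p['R'],p['t'],p['shot'])
    for l in ['hinge','link_center','fork_grip','stand','tray','jar','mug','knob']:
        print(l,[( [round(v) for v in d['rect']],round(d['confidence'],2)) for d in bot.look_for(p,l)])
E
```

```text
pics
{'time': 0.0, 'ee_pos': array([0.19821901, 0.51282185, 0.24957331]), 'tcp_rot': array([-1.79923259e+02,  1.09582685e-03,  1.58867001e+02]), 'wrist_force': array([ 0.2387544 , -0.35126787, -0.2743961 ]), 'opening': 0.08575927542566891}
top 482.02528543707564 318.1436497503124 197.54362027844064 [[ 0.01327772 -0.99987603  0.00846279]
 [-0.99473111 -0.01406889 -0.10154844]
 [ 0.10165491 -0.00706987 -0.9947946 ]] [-0.03594134  0.54796222  1.11682823] 1
hinge [([275, 177, 101, 71], 0.95)]
link_center []
fork_grip [([411, 217, 17, 19], 0.78), ([196, 105, 42, 37], 0.57)]
stand [([426, 264, 36, 39], 0.85), ([451, 198, 36, 38], 0.77), ([398, 210, 42, 42], 0.7)]
tray [([162, 182, 64, 60], 0.93)]
jar [([197, 104, 42, 41], 0.87)]
mug [([380, 112, 52, 39], 0.61)]
knob [([292, 115, 19, 19], 0.8)]
scene 433.5081108663037 323.94813108530064 198.42866321254124 [[ 8.80818861e-01  4.73453391e-01  1.41399949e-04]
 [ 2.59111562e-01 -4.81804524e-01 -8.37093543e-01]
 [-3.96256649e-01  7.37364419e-01 -5.47059760e-01]] [-0.46204307 -0.10445021  1.35646622] 2
hinge [([266, 186, 98, 62], 0.9)]
link_center [([319, 177, 12, 18], 0.75)]
fork_grip [([238, 226, 20, 24], 0.74)]
stand [([227, 235, 45, 39], 0.89), ([200, 276, 50, 47], 0.76), ([208, 202, 42, 33], 0.7), ([162, 235, 49, 38], 0.69)]
tray [([337, 149, 53, 33], 0.67)]
jar [([408, 154, 31, 46], 0.77)]
mug [([327, 249, 38, 57], 0.68)]
knob [([393, 209, 17, 24], 0.58), ([406, 153, 34, 48], 0.5)]
```

Run:
```python
import cv2
a=cv2.imread('pics/top0.png')
cv2.imwrite('pics/top0c.png',cv2.resize(a[90:320,140:520],(760,460),interpolation=cv2.INTER_CUBIC))
a=cv2.imread('pics/scene0.png')
cv2.imwrite('pics/scene0c.png',cv2.resize(a[130:340,150:450],(800,560),interpolation=cv2.INTER_CUBIC))
```

```text
(no output)
```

View pics/top0c.png

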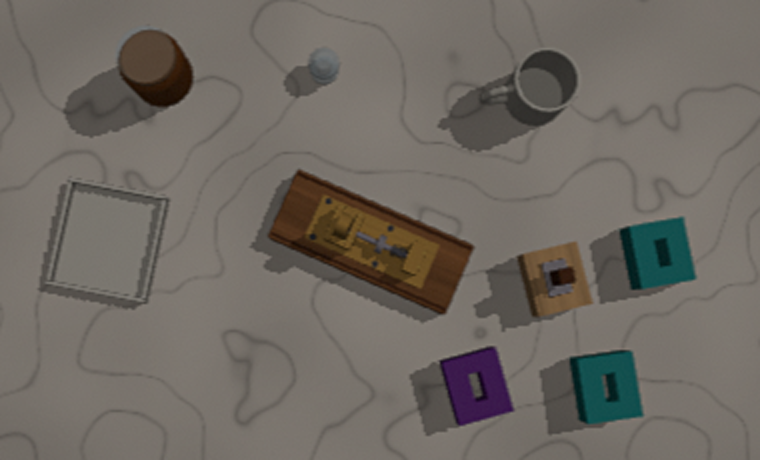

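View pics/scene0c.png

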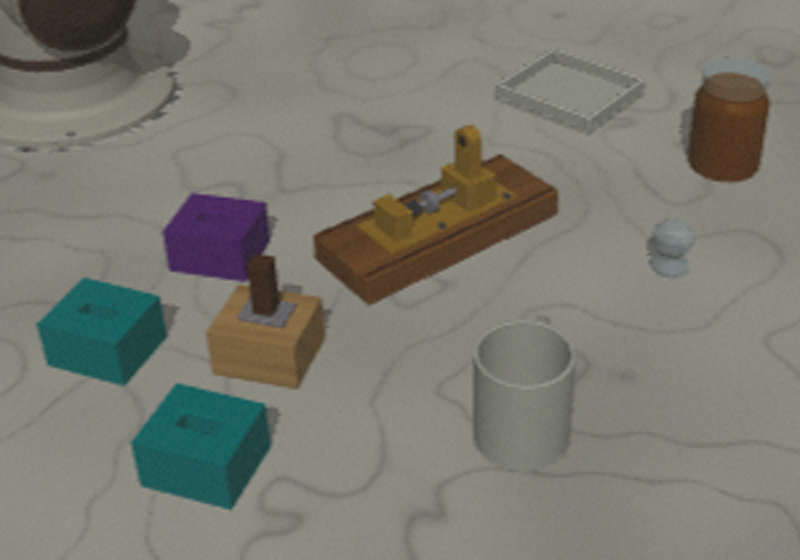

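Top crop (2×, offset 140,90): the tool stands in the wooden block at full-image px ≈(417,230). Its look-alikes are the purple block at (379,283) and the teal blocks at (443,283) and (468,217), all empty. The hinge runs from the socket (310,200) to the spring post (345,223). The tray is at (193,211). Next I'll zoom in for corners.

```bash
cat > h.py <<'E'
import numpy as np, cv2
from scipy.optimize import least_squares
def crop(a,x0,y0,w,h,s,name,step=10):
    c=cv2.resize(a[y0:y0+h,x0:x0+w],None,fx=s,fy=s,interpolation=cv2.INTER_CUBIC)
    for x in range((x0//step+1)*step,x0+w,step):
        cv2.line(c,(int((x+.5-x0)*s),0),(int((x+.5-x0)*s),6),(0,0,255),1); cv2.putText(c,str(x),(int((x+.5-x0)*s)-12,18),0,.38,(0,255,255),1)
    for y in range((y0//step+1)*step,y0+h,step):
        cv2.line(c,(0,int((y+.5-y0)*s)),(6,int((y+.5-y0)*s)),(0,0,255),1); cv2.putText(c,str(y),(8,int((y+.5-y0)*s)+4),0,.38,(0,255,255),1)
    cv2.imwrite('pics/'+name,c)
def proj(c,X):
    X=np.atleast_2d(X)@np.array(c['R']).T+np.array(c['t'])
    return np.c_[c['fx']*X[:,0]/X[:,2]+c['cx'],c['fy']*X[:,1]/X[:,2]+c['cy']]
def place(p,M):
    x,y,a=p;M=np.atleast_2d(np.array(M,float))
    R=np.array([[np.cos(a),-np.sin(a),0],[np.sin(a),np.cos(a),0],[0,0,1]])
    return M@R.T+[x,y,0]
def fit(obs,p0):
    # obs: list of (cam, model pts, pixels)
    f=lambda p:np.concatenate([(proj(c,place(p,M))-np.array(px)).ravel() for c,M,px in obs])
    r=least_squares(f,p0,loss='soft_l1'); 
    return r.x,f(r.x).reshape(-1,2)
def onplane(c,px,z):
    R=np.array(c['R']);C=-R.T@np.array(c['t'])
    d=R.T@np.array([(px[0]-c['cx'])/c['fx'],(px[1]-c['cy'])/c['fy'],1]); return C+d*(z-C[2])/d[2]
E
python3 - <<'E'
from h import *
from workcell import bot
import pickle
ps={n:bot.camera(n) for n in('top','scene','wrist')}
pickle.dump(ps,open('p0.pkl','wb'))
a=cv2.imread('pics/top0.png')
crop(a,268,168,114,86,7,'ht.png')
crop(a,390,200,55,55,10,'st.png',5)
crop(a,155,172,80,80,7,'tt.png')
a=cv2.imread('pics/scene0.png')
crop(a,260,170,114,80,7,'hs.png')
w=ps['wrist'];cv2.imwrite('pics/w0.png',w['color'][:,:,::-1])
R=np.array(w['R']);C=-R.T@w['t'];print(C,R,w['fx'])
E
```

```text
[0.12887175 0.53961536 0.37452485] [[ 0.36099516  0.93256693 -0.00119142]
 [ 0.89092773 -0.34449863  0.29591972]
 [ 0.2755545  -0.10788705 -0.95521207]] 303.54840622887895
```

View pics/ht.png

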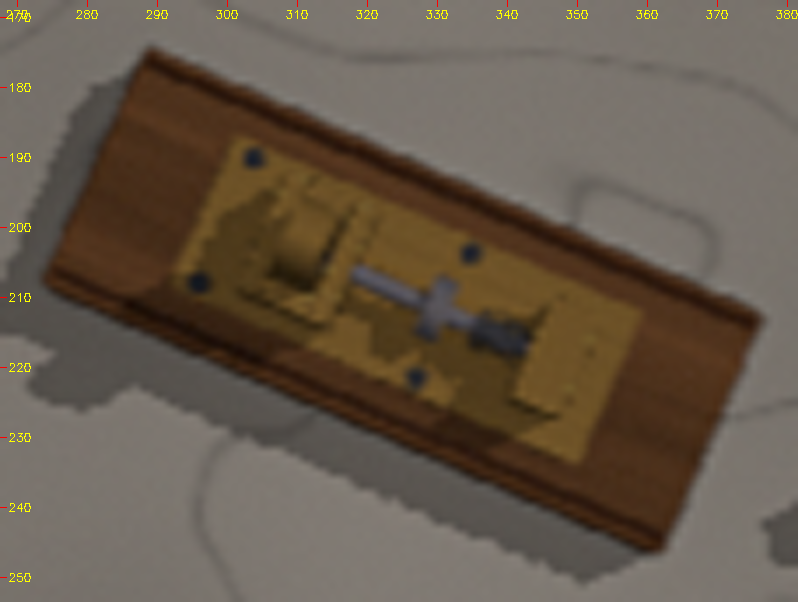

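View pics/st.png

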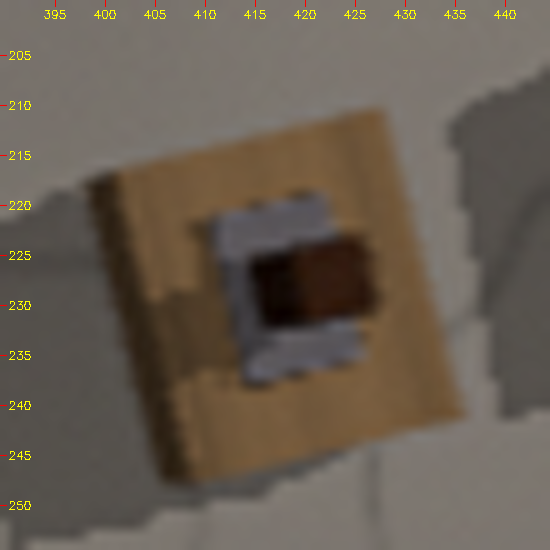

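View pics/tt.png

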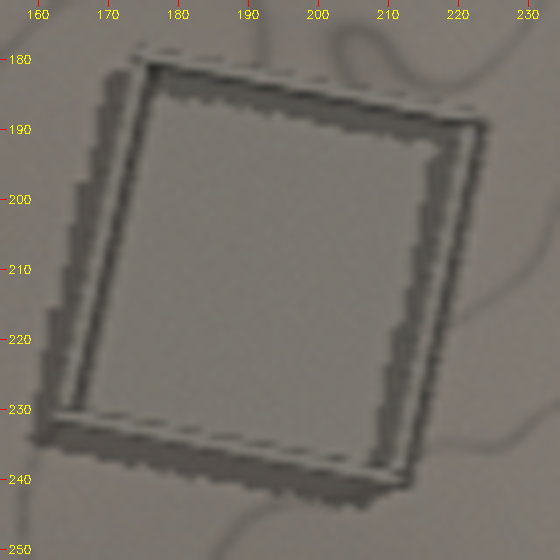

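View pics/w0.png

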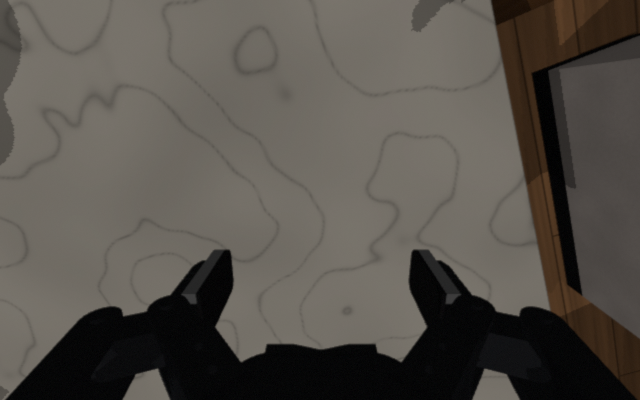

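```bash
cat > m.py <<'E'
from h import *
import pickle
P=pickle.load(open('p0.pkl','rb'));T=P['top'];S=P['scene']
E
python3 - <<'E'
from m import *
# hinge rail top corners (z=.03): model (x,y)
M=[(.045,.08,.03),(.045,-.15,.03),(-.045,-.15,.03),(-.045,.08,.03)]
# top view: upper-left(289,176)... upper edge = +x
px=[(288.7,175),(375.7,213.5),(362,246),(274,208)]
p,r=fit([(T,M,px)],[.5,.0,-.4]);print('hinge',p,np.degrees(p[2]));print(r.round(2))
# scene: show predicted key points
K={'linktop':(0,0,.109),'nutmid':(0,-.05,.046),'post':(0,-.089,.06),'sock':(0,-.0165,.062),'o':(0,0,.062)}
for k,v in K.items(): print(k,proj(T,place(p,v)).round(1),proj(S,place(p,v)).round(1),place(p,v).round(4))
M=[(.0375,.0325,.045),(.0375,-.0325,.045),(-.0375,-.0325,.045),(-.0375,.0325,.045)]
px=[(401.5,217),(427.5,210.5),(436,241),(409,248.5)]
s,r=fit([(T,M,px)],[.5,-.2,.27]);print('stand',s,np.degrees(s[2]));print(r.round(2))
print('fork', [onplane(T,(x,y),.05).round(4) for x,y in [(412,221),(422,219),(426,235),(415,238)]])
M=[(.065,.06,.022),(.065,-.06,.022),(-.065,-.06,.022),(-.065,.06,.022)]
px=[(175,179.5),(223.5,189),(213.5,241),(163.5,231)]
t,r=fit([(T,M,px)],[.5,.2,-.2]);print('tray',t,np.degrees(t[2]));print(r.round(2))
pickle.dump((p,s,t),open('poses.pkl','wb'))
a=cv2.imread('pics/scene0.png')
for q,Ms in ((p,[(.045,.08,.03),(.045,-.15,.03),(-.045,-.15,.03),(-.045,.08,.03),(0,0,.109),(0,-.0165,.046),(0,-.08,.046)]),(s,[(.0375,.0325,.045),(.0375,-.0325,.045),(-.0375,-.0325,.045),(-.0375,.0325,.045),(0,0,.1)])):
    print(proj(S,place(q,Ms)).round(1).tolist())
crop(a,195,200,175,60,4.5,'ss.png')
for n,l in (('jar',None),):pass
from workcell import bot
E
```

```text
hinge [ 0.53106385 -0.01294973 -0.4029849 ] -23.089333763706026
[[-0.22 -1.11]
 [ 1.49 -0.59]
 [ 0.14  1.89]
 [-1.14  0.34]]
linktop [[311.3 201.5]] [[323.8 177.6]] [[ 0.5311 -0.0129  0.109 ]]
nutmid [[331.1 212.7]] [[308.2 205.6]] [[ 0.5115 -0.0589  0.046 ]]
post [[346.8 219.1]] [[295.3 206.5]] [[ 0.4962 -0.0948  0.06  ]]
sock [[318.  206.3]] [[318.7 195.7]] [[ 0.5246 -0.0281  0.062 ]]
o [[311.4 203.4]] [[323.8 193.5]] [[ 0.5311 -0.0129  0.062 ]]
stand [ 0.4758754  -0.26287659  0.2568013 ] 14.713630663932712
[[-0.64 -0.05]
 [ 0.18 -0.24]
 [ 0.17  0.52]
 [ 0.19 -0.19]]
fork [array([ 0.4945, -0.2469,  0.05  ]), array([ 0.4995, -0.2702,  0.05  ]), array([ 0.4625, -0.2791,  0.05  ]), array([ 0.4553, -0.2536,  0.05  ])]
tray [ 0.51513577  0.26630417 -0.16869183] -9.66532968469695
[[-0.06 -0.72]
 [ 0.69 -1.16]
 [-0.36  0.59]
 [-0.17  1.36]]
[[358.5, 200.8], [285.6, 234.7], [265.0, 217.2], [336.3, 186.7], [323.8, 177.6], [318.7, 201.0], [298.5, 209.9]]
[[268.8, 241.1], [258.4, 259.9], [225.4, 254.5], [237.5, 236.2], [245.0, 227.6]]
```

View pics/hs.png

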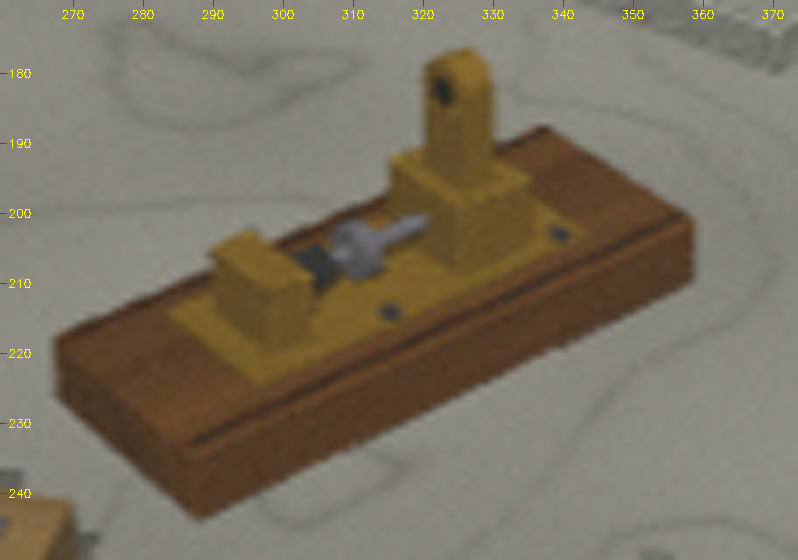

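Measured from the top view, with the scene view agreeing to about 2 mm: hinge (0.531,-0.013), yaw -23.1°; stand (0.476,-0.263), yaw 14.7°; tray (0.515,0.266), yaw -9.7°. I'll move over the wooden block with the jaw axis along the block's x.

Request:
servo_tool([
  [[-27,-31,0,0,0,0],[-27,-31,0,0,0,0],[-27,-31,0,0,0,0],[-27,-31,0,0,0,0],[-27,-31,0,0,0,0]],
])

```text
time: 1.55
ee_pos: [0.2685, 0.3183, 0.2503]
tcp_rot: [180.0, 0.0, 158.9]
wrist_force: [-0.1, 0.4, 0.7]
opening: 0.0853
```

Request:
servo_tool([
  [[-27,-31,0,0,0,0],[-27,-31,0,0,0,0],[-27,-31,0,0,0,0],[-27,-31,0,0,0,0],[-27,-31,0,0,0,0]],
])

```text
time: 2.05
ee_pos: [0.3385, 0.125, 0.2506]
tcp_rot: [180.0, 0.0, 158.9]
wrist_force: [1.5, 1.0, 0.1]
opening: 0.0851
```

Request:
servo_tool([
  [[-27,-31,0,0,0,0],[-27,-31,0,0,0,0],[-27,-31,0,0,0,0],[-27,-31,0,0,0,0],[-27,-31,0,0,0,0]],
])

```text
time: 2.55
ee_pos: [0.4086, -0.0686, 0.2506]
tcp_rot: [180.0, 0.0, 158.9]
wrist_force: [0.9, -0.0, 0.5]
opening: 0.0855
```

Request:
servo_tool([
  [[-27,-31,0,0,0,0],[-27,-31,0,0,0,0],[-27,-31,0,0,0,0],[-27,-31,0,0,0,0],[0,0,0,0,0,0.15]],
])

```text
time: 3.05
ee_pos: [0.4652, -0.2249, 0.2488]
tcp_rot: [-180.0, -0.1, 150.1]
wrist_force: [-0.2, 1.4, -0.8]
opening: 0.0853
```

Request:
servo_tool([
  [[0,0,0,0,0,0.15],[0,0,0,0,0,0.15],[0,0,0,0,0,0.15],[0,0,0,0,0,0.15],[0,0,0,0,0,0.15]],
])

```text
time: 3.55
ee_pos: [0.4644, -0.2213, 0.2503]
tcp_rot: [180.0, 0.0, 106.9]
wrist_force: [0.0, 0.2, -0.4]
opening: 0.0854
```

Request:
servo_tool([
  [[0,0,0,0,0,0.15],[0,0,0,0,0,0.15],[0,0,0,0,0,0.15],[0,0,0,0,0,0.15],[0,0,0,0,0,0.15]],
])

```text
time: 4.05
ee_pos: [0.4644, -0.2213, 0.2503]
tcp_rot: [180.0, 0.0, 64.0]
wrist_force: [0.2, -0.4, 0.1]
opening: 0.0857
```

Request:
servo_tool([
  [[0,0,0,0,0,0.15],[0,0,0,0,0,0.15],[0,0,0,0,0,0.15],[0,0,0,0,0,0.15],[0,0,0,0,0,0.15]],
])

```text
time: 4.55
ee_pos: [0.4644, -0.2213, 0.2503]
tcp_rot: [180.0, -0.0, 21.0]
wrist_force: [0.2, -0.1, 0.6]
opening: 0.085
```

Request:
servo_tool([
  [[0,0,0,0,0,0.15],[0,0,0,0,0,0.15],[0,0,0,0,0,0.15],[0,0,0,0,0,0.15],[0,0,0,0,0,0.15]],
])

```text
time: 5.05
ee_pos: [0.4644, -0.2213, 0.2503]
tcp_rot: [180.0, -0.0, -22.0]
wrist_force: [0.3, 0.4, -0.1]
opening: 0.0856
```

Request:
servo_tool([
  [[0,0,0,0,0,0.15],[0,0,0,0,0,0.15],[0,0,0,0,0,0.15],[0,0,0,0,0,0.15],[0,0,0,0,0,0.15]],
])

```text
time: 5.55
ee_pos: [0.3473, -0.36, 0.2503]
tcp_rot: [-172.5, 2.2, -50.0]
wrist_force: [0.5, 0.0, 0.6]
opening: 0.0853
```

Request:
servo_tool([
  [[0,0,0,0,0,0.15],[0,0,0,0,0,0.03],[0,0,0,0,0,0]],
])

```text
time: 5.85
ee_pos: [0.3082, -0.3869, 0.2502]
tcp_rot: [-170.9, 3.6, -56.3]
wrist_force: [1.0, 0.2, 1.1]
opening: 0.0853
```

Run:
```python
from m import *
from workcell import bot
w=bot.camera('wrist');pickle.dump(w,open('w1.pkl','wb'))
o=bot.get_obs();print(o['q'],o['ee_pos'],o['tcp_rot'],o['time'])
cv2.imwrite('pics/w1.png',w['color'][:,:,::-1])
p,s,t=pickle.load(open('poses.pkl','rb'))
print(proj(w,place(s,[(.0375,.0325,.045),(.0375,-.0325,.045),(-.0375,-.0325,.045),(-.0375,.0325,.045),(0,0,.1)])).round(1).tolist())
```

```text
[-56.21451994   0.58170391   5.04169174  98.08871277   9.12513853
 179.94241773] [ 0.30917316 -0.38622942  0.25029468] [-170.8712605     3.61959112  -56.15755277] 5.9
[[146.2, 179.2], [151.2, 129.6], [210.8, 151.7], [201.8, 200.1], [145.9, 179.8]]
```

View pics/w1.png

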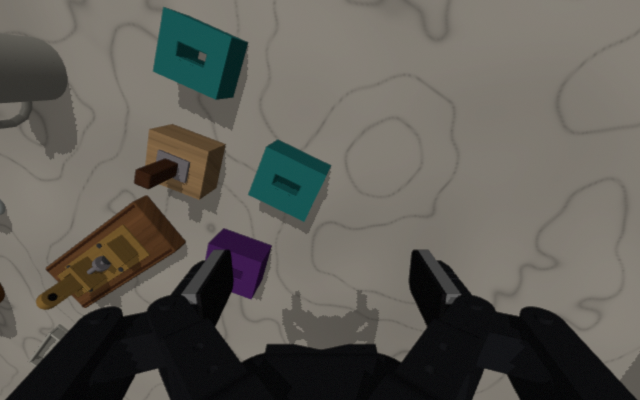

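Joint 6 ran into its limit: its sign is opposite to what I assumed, so that half-turn branch needs the other direction. The wooden block with the tool is at wrist px (185,160). I'll compute the tilt correction and then the unwind.

```bash
cat > pl.py <<'E'
import numpy as np
from scipy.spatial.transform import Rotation as Ro
def down(th): return Ro.from_euler('xyz',[180,0,th],degrees=True)
def cur(o): return np.array(o['ee_pos']),Ro.from_euler('xyz',o['tcp_rot'],degrees=True)
def delta(o,pos,th):
    p,R=cur(o); d=R.inv().apply(np.array(pos)-p)*1000; r=(R.inv()*down(th)).as_rotvec()
    return d.round(1),r.round(4)
E
python3 - <<'E'
from pl import *
from workcell import bot
o=bot.get_obs();print(delta(o,o['ee_pos'],o['tcp_rot'][2]))
th=o['tcp_rot'][2]
p,R=cur(o); print(down(th).inv().apply(np.array([.476,-.263,.25])-p)*1000)
E
```

```text
(array([0., 0., 0.]), array([-0.1593,  0.063 , -0.005 ]))
[  -9.44320078 -207.18955334    0.29468141]
```

Request:
servo_tool([
  [[0,0,0,0,0,0]],
])

```text
time: 6.0
ee_pos: [0.3101, -0.3854, 0.2504]
tcp_rot: [-170.9, 3.6, -56.0]
wrist_force: [0.3, 0.7, 0.1]
opening: 0.0855
```

Request:
servo_tool([
  [[0,0,0,0,0,-0.15],[0,0,0,0,0,-0.15],[0,0,0,0,0,0]],
])

```text
time: 6.3
ee_pos: [0.3105, -0.3851, 0.2504]
tcp_rot: [-170.2, 0.7, -38.9]
wrist_force: [-0.6, -0.7, 0.7]
opening: 0.0856
```

Run:
```python
from pl import *
from workcell import bot
o=bot.get_obs();th=o['tcp_rot'][2];print(o['ee_pos'],o['tcp_rot'],o['q'],delta(o,o['ee_pos'],th))
p,R=cur(o); print(down(th).inv().apply(np.array([.476,-.263,.25])-p)*1000)
```

```text
[ 0.3104553  -0.38513474  0.25039785] [-170.22021073    0.74154461  -38.86685366] [-56.0184711    0.56529804   5.03746884  98.08862213   9.12254513
 162.62321664] (array([0., 0., 0.]), array([-0.1707,  0.0129, -0.0011]))
[  52.25304613 -198.97628411    0.3978536 ]
```

Request:
servo_tool([
  [[0,0,0,-0.085,0.0065,0],[0,0,0,-0.085,0.0065,0],[10.4,-39.8,0,0,0,0],[10.4,-39.8,0,0,0,0],[10.4,-39.8,0,0,0,0]],
])

```text
time: 6.8
ee_pos: [0.4057, -0.3176, 0.2507]
tcp_rot: [-179.6, 0.0, -38.3]
wrist_force: [0.1, -0.8, 0.1]
opening: 0.0856
```

Request:
servo_tool([
  [[10.4,-39.8,0,0,0,0],[10.4,-39.8,0,0,0,0],[0,0,0,0,0,-0.15],[0,0,0,0,0,-0.15],[0,0,0,0,0,-0.15]],
])

```text
time: 7.3
ee_pos: [0.4458, -0.3018, 0.2513]
tcp_rot: [-178.1, -0.8, -9.3]
wrist_force: [-0.3, 0.1, -0.0]
opening: 0.0854
```

Request:
servo_tool([
  [[0,0,0,0,0,-0.15],[0,0,0,0,0,-0.15],[0,0,0,0,0,-0.15],[0,0,0,0,0,-0.15],[0,0,0,0,0,-0.15]],
])

```text
time: 7.8
ee_pos: [0.4456, -0.302, 0.2514]
tcp_rot: [-179.2, -2.0, 33.7]
wrist_force: [-0.3, 1.1, 0.7]
opening: 0.0856
```

Request:
servo_tool([
  [[0,0,0,0,0,-0.15],[0,0,0,0,0,-0.15],[0,0,0,0,0,-0.15],[0,0,0,0,0,-0.15],[0,0,0,0,0,-0.15]],
])

```text
time: 8.3
ee_pos: [0.4456, -0.302, 0.2515]
tcp_rot: [179.3, -2.0, 76.7]
wrist_force: [0.1, -1.0, -0.5]
opening: 0.0858
```

Request:
servo_tool([
  [[0,0,0,0,0,-0.15],[0,0,0,0,0,-0.15],[0,0,0,0,0,-0.15],[0,0,0,0,0,-0.15],[0,0,0,0,0,-0.15]],
])

```text
time: 8.8
ee_pos: [0.4456, -0.302, 0.2514]
tcp_rot: [178.1, -1.0, 119.7]
wrist_force: [-0.3, -0.8, -0.9]
opening: 0.0854
```

Request:
servo_tool([
  [[0,0,0,0,0,-0.15],[0,0,0,0,0,-0.15],[0,0,0,0,0,-0.15],[0,0,0,0,0,-0.15],[0,0,0,0,0,-0.15]],
])

```text
time: 9.3
ee_pos: [0.4456, -0.302, 0.2514]
tcp_rot: [178.0, 0.6, 162.6]
wrist_force: [-0.3, -0.1, 0.8]
opening: 0.0855
```

Request:
servo_tool([
  [[0,0,0,0,0,-0.15],[0,0,0,0,0,-0.15],[0,0,0,0,0,-0.15],[0,0,0,0,0,-0.15],[0,0,0,0,0,-0.15]],
])

```text
time: 9.8
ee_pos: [0.4456, -0.302, 0.2514]
tcp_rot: [178.9, 1.8, -154.4]
wrist_force: [0.1, -0.1, -0.1]
opening: 0.0856
```

Request:
servo_tool([
  [[0,0,0,0,0,-0.15],[0,0,0,0,0,-0.15],[0,0,0,0,0,-0.15],[0,0,0,0,0,-0.15],[0,0,0,0,0,-0.15]],
])

```text
time: 10.3
ee_pos: [0.4456, -0.302, 0.2514]
tcp_rot: [-179.6, 2.1, -111.4]
wrist_force: [-1.1, 0.2, -0.5]
opening: 0.0857
```

Request:
servo_tool([
  [[0,0,0,0,0,-0.15],[0,0,0,0,0,-0.15],[0,0,0,0,0,-0.15],[0,0,0,0,0,-0.15],[0,0,0,0,0,-0.1]],
])

```text
time: 10.8
ee_pos: [0.4456, -0.302, 0.2514]
tcp_rot: [-178.3, 1.3, -71.3]
wrist_force: [0.2, -0.2, 0.1]
opening: 0.0851
```

Run:
```python
from m import *
from workcell import bot
w=bot.camera('wrist');pickle.dump(w,open('w2.pkl','wb'))
o=bot.get_obs();print(o['q'],o['ee_pos'],o['tcp_rot'],o['time'])
a=w['color'][:,:,::-1].copy()
cv2.imwrite('pics/w2.png',a)
p,s,t=pickle.load(open('poses.pkl','rb'))
print(proj(w,place(s,[(.0375,.0325,.045),(.0375,-.0325,.045),(-.0375,-.0325,.045),(-.0375,.0325,.045),(0,0,.1),(0,0,.05)])).round(1).tolist())
```

```text
[ -35.1745176     3.44001299    8.55783212   95.19097704    2.12504026
 -144.0991212 ] [ 0.44560346 -0.30197517  0.25146147] [-178.32126706    1.30517775  -71.05763057] 10.85
[[257.8, 216.5], [257.9, 162.4], [325.3, 167.3], [321.3, 221.2], [283.6, 210.1], [290.0, 194.0]]
```

View pics/w2.png

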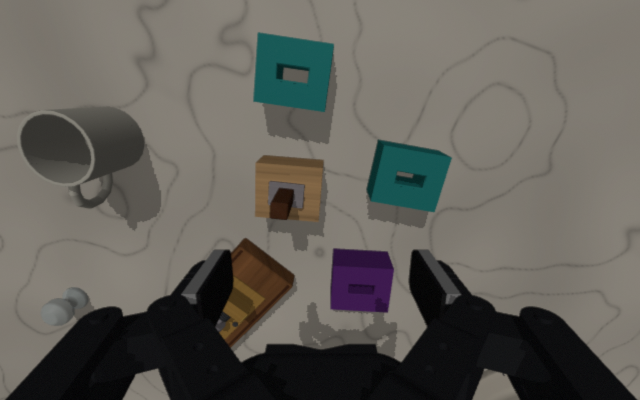

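Wrist view: the wooden block's top is at (256–322,163–218), within 2 px of the prediction, and its dark handle top is at about (281,207). I'll crop to refine the stand and tool poses.

Run:
```python
from m import *
a=cv2.imread('pics/w2.png'); crop(a,245,145,90,85,7,'w2c.png',10)
```

```text
(no output)
```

View pics/w2c.png

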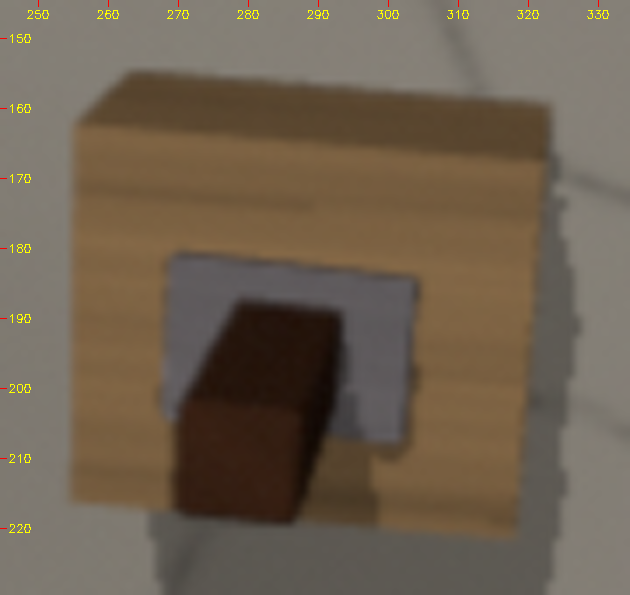

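Run:
```python
from m import *
from pl import delta
from workcell import bot
w=pickle.load(open('w2.pkl','rb'));p,s,t=pickle.load(open('poses.pkl','rb'))
print(w['fx'],w['fy'])
M=[(.0375,.0325,.045),(.0375,-.0325,.045),(-.0375,-.0325,.045),(-.0375,.0325,.045)]
a=(w,M,[(255,216.5),(255.5,162),(322.5,167.5),(318.5,221)])
b=(T,M,[(401.5,217),(427.5,210.5),(436,241),(409,248.5)])
for ob in ([a],[b],[a,b]):
    q,r=fit(ob,s);print(q,np.degrees(q[2]));print(r.round(1).tolist())
g=(w,[(.02,-.014,.05),(-.02,-.014,.05),(-.02,.014,.05),(.009,-.009,.1),(.009,.009,.1),(-.009,.009,.1),(-.009,-.009,.1)],[(269.5,181),(304,184.5),(302,208),(271,202),(271,218),(287.5,219),(289,203)])
f,r=fit([g],s);print('fork',f,np.degrees(f[2]),r.round(1).tolist())
pickle.dump((p,q,t),open('poses.pkl','wb'))
print(delta(bot.get_obs(),[f[0],f[1],.25],-75.0))
```

```text
303.54840622887895 303.54840622887895
[ 0.4788146  -0.26197865  0.25196874] 14.436745425055165
[[0.0, -0.2], [-0.3, 0.1], [0.2, -0.1], [0.0, 0.2]]
[ 0.4758754  -0.26287659  0.25680129] 14.713630264751341
[[-0.6, -0.1], [0.2, -0.2], [0.2, 0.5], [0.2, -0.2]]
[ 0.47838076 -0.26217716  0.25252674] 14.468716611344338
[[0.4, -0.3], [0.2, 0.1], [0.6, -0.2], [0.5, 0.2], [-0.9, -1.2], [-0.0, -1.3], [-0.2, -0.5], [-0.2, -1.3]]
fork [ 0.4796853  -0.26089845  0.2282139 ] 13.075693058330238 [[-0.4, -0.1], [0.9, -0.0], [0.9, -0.1], [-0.6, -0.9], [-1.3, 0.3], [0.4, 1.1], [0.1, -0.0]]
(array([-27.7, -45.5,   3.4]), array([-0.0285,  0.0238,  0.0685]))
```

Run:
```python
from pl import *
from workcell import bot
o=bot.get_obs();d,r=delta(o,[.4795,-.261,.16],-76.0);print(d,r)
```

```text
[-25.7 -42.6  93.4] [-0.0283  0.024   0.0859]
```

Request:
servo_tool([
  [[-6.4,-10.7,23.4,0,0,0],[-6.4,-10.7,23.4,0,0,0],[-6.4,-10.6,23.3,0,0,0],[-6.4,-10.6,23.3,0,0,0],[0,0,0,-0.028,0.024,0.086]],
])

```text
time: 11.35
ee_pos: [0.4788, -0.26, 0.1564]
tcp_rot: [179.8, 0.2, -76.7]
wrist_force: [-0.1, 0.1, 0.3]
opening: 0.0852
```

Request:
servo_tool([
  [[0,0,0,0,0,0],[0,0,0,0,0,0]],
])

```text
time: 11.55
ee_pos: [0.4797, -0.2612, 0.1604]
tcp_rot: [-179.9, 0.0, -76.4]
wrist_force: [-0.2, 0.1, -0.2]
opening: 0.0853
```

Run:
```python
from m import *
from pl import *
from workcell import bot
w=bot.camera('wrist');pickle.dump(w,open('w3.pkl','wb'))
o=bot.get_obs();print(o['q'],o['ee_pos'],o['tcp_rot'],o['time'])
a=w['color'][:,:,::-1].copy();cv2.imwrite('pics/w3.png',a)
p,s,t=pickle.load(open('poses.pkl','rb'))
print(proj(w,place(s,[(.0375,.0325,.045),(.0375,-.0325,.045),(-.0375,-.0325,.045),(-.0375,.0325,.045),(0,0,.1),(0,0,.05)])).round(1).tolist())
crop(a,200,150,240,160,3.3,'w3c.png',20)
```

```text
[-2.86199220e+01  3.53771898e+00 -1.36990180e+00  8.50361274e+01
  4.35604864e-02 -1.32261493e+02] [ 0.47965831 -0.26150422  0.16058433] [-1.79929074e+02 -5.59184024e-03 -7.63584113e+01] 11.6
[[280.6, 234.4], [276.1, 159.6], [370.3, 158.2], [367.8, 233.2], [324.5, 223.2], [323.7, 199.6]]
```

View pics/w3c.png

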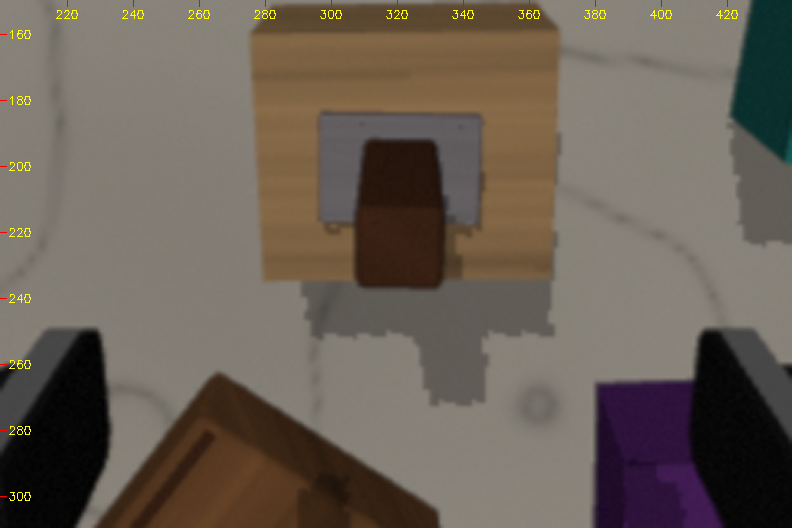

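Run:
```python
from m import *
from pl import *
from workcell import bot
w=pickle.load(open('w3.pkl','rb'));p,s,t=pickle.load(open('poses.pkl','rb'))
M=[(.0375,.0325,.045),(.0375,-.0325,.045),(-.0375,-.0325,.045),(-.0375,.0325,.045)]
s2,r=fit([(w,M,[(279.5,234.5),(276,159),(368.5,159),(367,234)])],s);print('stand',s2,np.degrees(s2[2]),r.round(1).tolist())
print(onplane(w,(320.5,224.5),.1))
g=(w,[(.02,-.014,.05),(-.02,-.014,.05),(.02,.014,.05),(-.02,.014,.05),(.009,-.009,.1),(.009,.009,.1),(-.009,.009,.1),(-.009,-.009,.1)],[(296.5,184),(345.5,184.5),(297,217),(345,218),(307.5,212),(307.5,236.5),(333.5,236.8),(334,212)])
f,r=fit([g],s);print('fork',f,np.degrees(f[2]),r.round(1).tolist())
print(delta(bot.get_obs(),[f[0],f[1],.081],-90+np.degrees(f[2])))
pickle.dump((p,(s2+s)/2,t),open('poses.pkl','wb'))
```

```text
stand [ 0.47899571 -0.26176908  0.24451545] 14.009703368253586 [[-0.1, -0.1], [-0.4, 0.5], [1.2, -0.1], [-0.4, -0.2]]
[ 0.4806905  -0.26067736  0.1       ]
fork [ 0.48043553 -0.2605764   0.22853203] 13.093921077061427 [[-0.5, 0.1], [0.5, -0.0], [-0.5, -0.2], [-0.2, -0.8], [-0.4, -0.3], [-0.3, 0.7], [0.8, 0.6], [0.9, -0.0]]
(array([-0.7, -0.9, 79.6]), array([-0.0012, -0.0001,  0.0096]))
```

Request:
servo_tool([
  [[-0.7,-0.9,25,0,0,0.009],[0,0,25,0,0,0],[0,0,20,0,0,0],[0,0,9.6,0,0,0],[0,0,0,0,0,0]],
])

```text
time: 12.1
ee_pos: [0.4795, -0.2605, 0.0796]
tcp_rot: [179.9, 0.1, -76.9]
wrist_force: [-0.0, -0.6, 1.3]
opening: 0.0854
```

Request:
servo_tool([
  [[0,0,0,0,0,0],[0,0,0,0,0,0],[0,0,0,0,0,0],[0,0,0,0,0,0],[0,0,0,0,0,0]],
], gripper=5, newtons=110)

```text
time: 12.6
ee_pos: [0.4803, -0.2606, 0.0811]
tcp_rot: [-180.0, -0.0, -76.9]
wrist_force: [0.4, -0.6, -1.0]
opening: 0.017
```

Request:
servo_tool([
  [[0,0,0,0,0,0],[0,0,0,0,0,0],[0,0,0,0,0,0],[0,0,0,0,0,0]],
])

```text
time: 13.0
ee_pos: [0.4803, -0.2606, 0.081]
tcp_rot: [-180.0, -0.0, -76.9]
wrist_force: [0.5, -0.7, 5.5]
opening: 0.0167
```

Run:
```python
from m import *
from workcell import bot
w=bot.camera('wrist');pickle.dump(w,open('w4.pkl','wb'))
o=bot.get_obs();print(o['q'],o['ee_pos'],o['tcp_rot'],o['time'],o['opening'],o['wrist_force'])
a=w['color'][:,:,::-1].copy();cv2.imwrite('pics/w4.png',a)
```

```text
[-2.84815038e+01  4.55549062e+00 -9.10664523e+00  7.62762193e+01
 -2.92317691e-03 -1.31624026e+02] [ 0.48031182 -0.26060275  0.08101315] [-1.79955861e+02 -4.31320521e-02 -7.68574959e+01] 13.05 0.016819424385817433 [-0.11361133 -0.48604175  5.65197743]
```

View pics/w4.png

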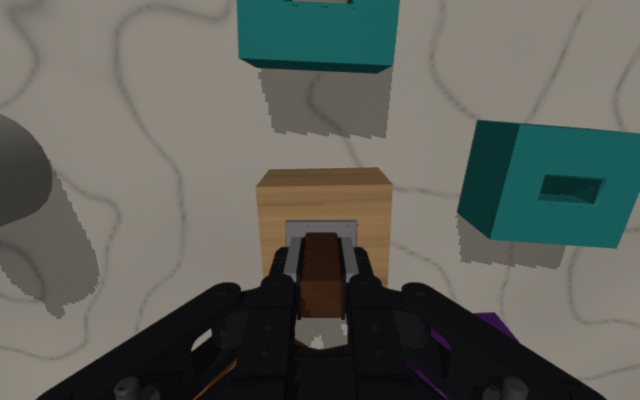

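Handle gripped (opening 16.8 mm). I'll lift straight up, then work out the move to above the spring bar.

Request:
servo_tool([
  [[0,0,-5,0,0,0],[0,0,-15,0,0,0],[0,0,-30,0,0,0],[0,0,-35,0,0,0],[0,0,-34,0,0,0]],
])

```text
time: 13.55
ee_pos: [0.4797, -0.2603, 0.2015]
tcp_rot: [180.0, -0.0, -76.9]
wrist_force: [0.8, -0.4, -1.7]
opening: 0.0166
```

Request:
servo_tool([
  [[0,0,0,0,0,0],[0,0,0,0,0,0]],
])

```text
time: 13.75
ee_pos: [0.4803, -0.2606, 0.2005]
tcp_rot: [-179.9, -0.1, -76.9]
wrist_force: [0.8, 0.3, -2.6]
opening: 0.0168
```

Run:
```python
from m import *
from pl import *
from workcell import bot
o=bot.get_obs();print(o['q'],o['ee_pos'],o['tcp_rot'],o['time'],o['opening'],o['wrist_force'])
p,s,t=pickle.load(open('poses.pkl','rb'))
X=place(p,(0,-.027,.2))[0];print(p,s,X)
print(delta(o,X,-90+np.degrees(p[2])))
```

```text
[-2.84823495e+01  3.64156438e+00  3.14432455e+00  8.94046590e+01
 -3.98933035e-03 -1.31619653e+02] [ 0.48032631 -0.26062542  0.20054869] [-1.79929312e+02 -6.81393616e-02 -7.68627418e+01] 13.75 0.016833732379400463 [ 0.78829885  0.29951862 -2.5923918 ]
[ 0.53106385 -0.01294973 -0.4029849 ] [ 0.47868823 -0.26197312  0.2485211 ] [ 0.52047537 -0.03778688  0.2       ]
(array([-207.9,  -89.7,    0.4]), array([-0.0016, -0.0008,  0.6323]))
```

Request:
servo_tool([
  [[-20,-8,0,0,0,0],[-40,-17,0,0,0,0],[-45,-20,0,0,0,0],[-45,-20,0,0,0,0],[-38,-17,0,0,0,0]],
])

```text
time: 14.25
ee_pos: [0.5165, -0.0565, 0.1981]
tcp_rot: [179.9, 0.1, -76.8]
wrist_force: [-0.0, -1.7, -0.7]
opening: 0.0169
```

Request:
servo_tool([
  [[-20,-7.7,0,0,0,0.08],[0,0,0,0,0,0.14],[0,0,0,0,0,0.14],[0,0,0,0,0,0.14],[0,0,0,0,0,0.132]],
])

```text
time: 14.75
ee_pos: [0.5194, -0.0373, 0.1979]
tcp_rot: [179.9, -0.1, -113.4]
wrist_force: [0.2, -0.4, -0.7]
opening: 0.017
```

Request:
servo_tool([
  [[0,0,0,0,0,0],[0,0,0,0,0,0]],
])

```text
time: 14.95
ee_pos: [0.5197, -0.0375, 0.1985]
tcp_rot: [179.9, -0.0, -112.9]
wrist_force: [-0.2, 0.3, -1.5]
opening: 0.017
```

Run:
```python
from m import *
from workcell import bot
o=bot.get_obs();print(o['ee_pos'],o['tcp_rot'],o['time'],o['wrist_force'])
w=bot.camera('wrist');pickle.dump(w,open('w5.pkl','wb'))
sc=bot.camera('scene');pickle.dump(sc,open('s5.pkl','wb'))
a=w['color'][:,:,::-1].copy();cv2.imwrite('pics/w5.png',a)
b=sc['color'][:,:,::-1].copy();crop(b,240,130,140,110,5.5,'s5.png')
p,s,t=pickle.load(open('poses.pkl','rb'))
print(proj(w,place(p,[(.045,.08,.03),(.045,-.15,.03),(-.045,-.15,.03),(-.045,.08,.03),(0,-.0165,.046),(0,-.08,.046)])).round(1).tolist())
```

```text
[ 0.51968023 -0.03748448  0.19849334] [ 1.79912126e+02 -3.33605694e-02 -1.12850887e+02] 14.95 [-0.21067857  0.2817695  -1.49319521]
[[279.6, 276.0], [270.0, 45.4], [372.8, 45.9], [361.5, 276.2], [320.9, 196.6], [321.2, 128.8]]
```

View pics/w5.png

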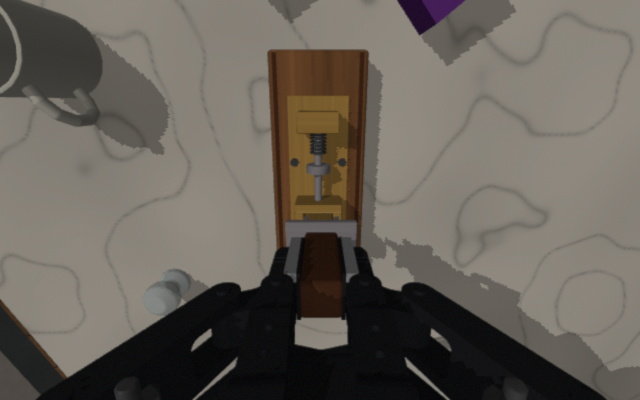

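View pics/s5.png

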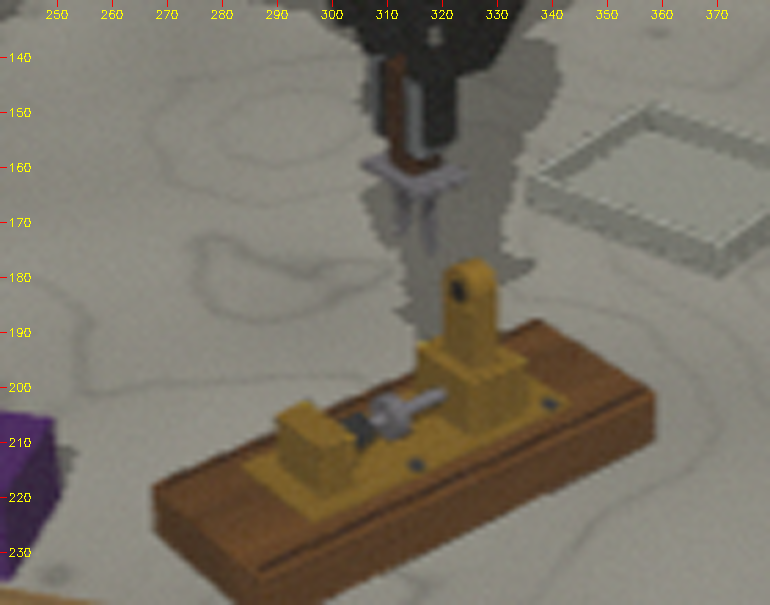

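Wrist view: the hinge shows end-on, with the bar at u≈318, nut at ≈(318,168), spring post at (318,122) and socket top edge at about row 200. The tool is held at the bottom centre and the link is still down. Next is a crop to refine.

Run:
```python
from m import *
a=cv2.imread('pics/w5.png'); crop(a,260,40,120,60,6.5,'w5a.png',10); crop(a,270,100,100,145,5.5,'w5b.png',10)
```

```text
(no output)
```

View pics/w5b.png

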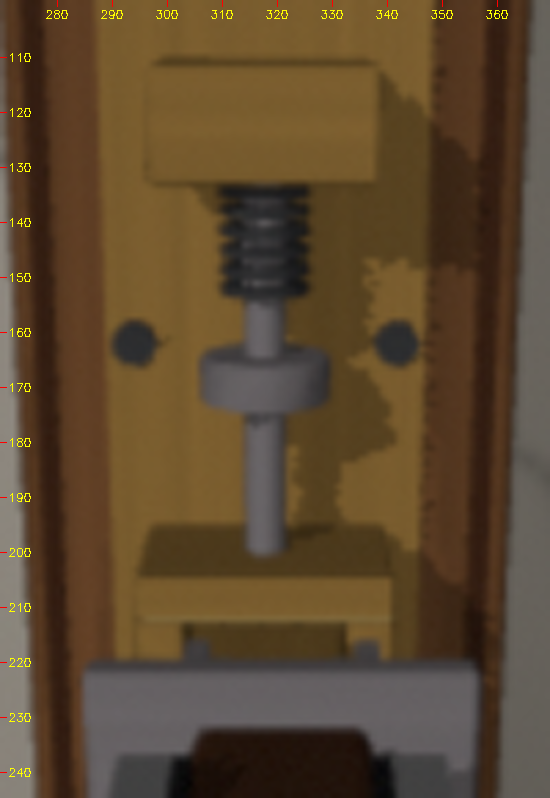

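View pics/w5a.png

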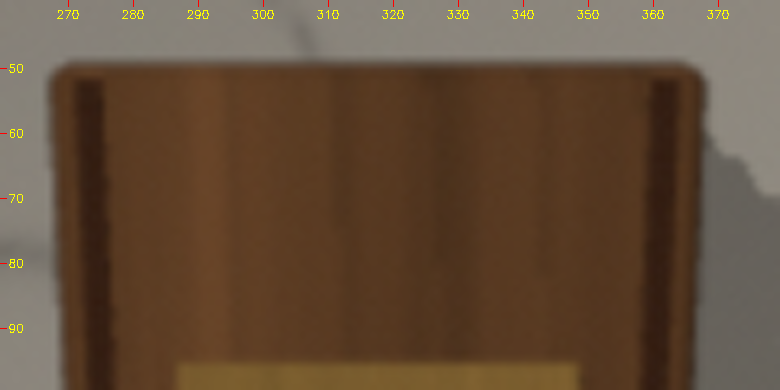

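Run:
```python
from m import *
from pl import *
from workcell import bot
w=pickle.load(open('w5.pkl','rb'));p,s,t=pickle.load(open('poses.pkl','rb'))
M=[(.045,-.15,.03),(-.045,-.15,.03),(.0215,-.0165,.062),(-.0215,-.0165,.062),(0,-.098,.06),(0,-.08,.06),(0,-.0165,.046)]
px=[(267.3,50),(368,50),(295,204.5),(340.5,204.5),(317.3,111.3),(317.3,132.5),(317.8,198.5)]
M2=[(.045,.08,.03),(.045,-.15,.03),(-.045,-.15,.03),(-.045,.08,.03)]
px2=[(288.7,175),(375.7,213.5),(362,246),(274,208)]
q,r=fit([(w,M,px)],p);print(q,np.degrees(q[2]));print(r.round(1).tolist())
# scene obs: rail corners
px3=[(358.5,200.5),(286.3,233.5),(267,218.3),(337.5,187.5)]
q3,r=fit([(S,M2,px3),(T,M2,px2)],p);print('sceneTop',q3,np.degrees(q3[2]),r.round(1).tolist())
q4,r=fit([(w,M,px),(S,M2,px3),(T,M2,px2)],p);print('all',q4,np.degrees(q4[2]))
o=bot.get_obs()
# nut face toward socket estimate: bottom edge of near... z=.057 top at rows 163-174
for y in (-.038,-.042,-.046,-.05,-.054): print(y,proj(w,place(q,[(0,y,.057),(0,y,.046),(0,y-.008,.057)])).round(1).tolist())
print('TCP in hinge', np.c_[place((0,0,-q[2]),[o['ee_pos'][0]-q[0],o['ee_pos'][1]-q[1],0])])
pickle.dump((q,s,t),open('poses.pkl','wb'))
# fork tines in wrist: project expected tine tips given TCP
P_,R_=cur(o)
for d in [(0,-.006,.07),(0,.006,.07),(0,-.012,.07),(0,.012,.07),(.0,-.02,.031),(0,.02,.031),(.014,-.02,.031),(.014,.02,.031),(.014,-.02,.036),(.014,.02,.036)]:
    print(d,proj(w,P_+R_.apply(d)).round(1))
```

```text
[ 0.53481537 -0.01164003 -0.39959762] -22.89525732890496
[[-1.0, -1.0], [0.7, -1.0], [-1.1, 0.2], [0.8, 0.2], [0.1, 0.1], [0.2, 0.8], [-0.0, 0.8]]
sceneTop [ 0.53220928 -0.01239923 -0.40091204] -22.970567635154325 [[0.4, 0.3], [-0.0, 1.3], [-1.5, -1.1], [-0.8, -0.8], [-0.5, -1.5], [1.3, -1.2], [-0.0, 1.3], [-1.4, -0.1]]
all [ 0.53443953 -0.01168036 -0.39756841] -22.77899199099458
-0.038 [[317.6, 180.3], [317.7, 177.4], [317.6, 171.6]]
-0.042 [[317.6, 176.0], [317.7, 173.2], [317.6, 167.2]]
-0.046 [[317.6, 171.6], [317.7, 169.0], [317.6, 162.8]]
-0.05 [[317.6, 167.2], [317.7, 164.8], [317.6, 158.3]]
-0.054 [[317.6, 162.8], [317.7, 160.5], [317.5, 153.8]]
TCP in hinge [[-0.00370946 -0.02964977  0.        ]]
(0, -0.006, 0.07) [[313.6 218. ]]
(0, 0.006, 0.07) [[331.1 218. ]]
(0, -0.012, 0.07) [[304.8 218. ]]
(0, 0.012, 0.07) [[339.9 218. ]]
(0.0, -0.02, 0.031) [[287.2 243.4]]
(0, 0.02, 0.031) [[358.4 243.4]]
(0.014, -0.02, 0.031) [[286.3 220.2]]
(0.014, 0.02, 0.031) [[359.4 220.2]]
(0.014, -0.02, 0.036) [[287.3 216.9]]
(0.014, 0.02, 0.036) [[358.3 216.9]]
```

Request:
servo_tool([
  [[0,-3,15,0,0,0],[0,0,22,0,0,0],[0,0,22,0,0,0],[0,0,14,0,0,0],[0,0,0,0,0,0]],
])

```text
time: 15.55
ee_pos: [0.5216, -0.0386, 0.1236]
tcp_rot: [179.8, -0.1, -113.0]
wrist_force: [0.1, -0.2, -2.0]
opening: 0.0169
```

Request:
servo_tool([
  [[0,0,0,0,0,0]],
])

```text
time: 15.65
ee_pos: [0.5229, -0.0387, 0.1265]
tcp_rot: [180.0, -0.0, -113.1]
wrist_force: [-0.3, -0.5, -0.8]
opening: 0.0165
```

```bash
cat > look.py <<'E'
import sys
from m import *
from workcell import bot
n=sys.argv[1]
o=bot.get_obs();print(o['ee_pos'],o['tcp_rot'],o['time'],o['wrist_force'],o['opening'])
w=bot.camera('wrist');sc=bot.camera('scene')
pickle.dump((w,sc),open(n+'.pkl','wb'))
a=w['color'][:,:,::-1].copy();cv2.imwrite(f'pics/{n}w.png',a)
b=sc['color'][:,:,::-1].copy();cv2.imwrite(f'pics/{n}s.png',b)
crop(a,240,60,160,200,3,'%swc.png'%n,20)
crop(b,270,130,100,100,6,'%ssc.png'%n)
q,s,t=pickle.load(open('poses.pkl','rb'))
print('TCP in hinge mm', 1e3*place((0,0,-q[2]),[o['ee_pos'][0]-q[0],o['ee_pos'][1]-q[1],o['ee_pos'][2]]))
E
python3 look.py a6
```

```text
[ 0.52286678 -0.03870795  0.12651316] [ 1.79995006e+02 -5.02939061e-03 -1.13050931e+02] 15.65 [-0.3310741  -0.49256564 -0.83710787] 0.016544528018468205
TCP in hinge mm [[ -0.47653599 -29.58400848 126.51315917]]
```

View pics/a6wc.png

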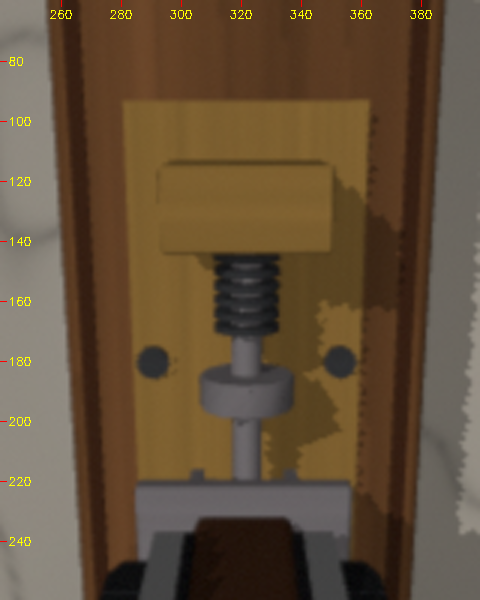

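View pics/a6sc.png

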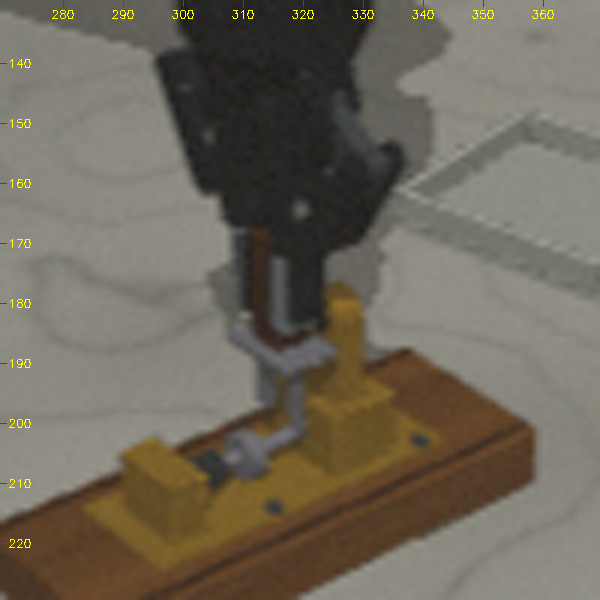

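Both views show the bar (u≈321.5) centred between the tine tips (305, 336), with the tips in the gap between socket and nut. I'll lower slowly over the bar.

Request:
servo_tool([
  [[0,-0.3,3,0,0,0],[0,0,3,0,0,0],[0,0,3,0,0,0],[0,0,2,0,0,0]],
])

```text
time: 16.15
ee_pos: [0.523, -0.0388, 0.1151]
tcp_rot: [180.0, -0.0, -113.1]
wrist_force: [0.6, 0.2, -1.7]
opening: 0.0164
```

Request:
servo_tool([
  [[0,0,2.5,0,0,0],[0,0,3,0,0,0],[0,0,2.5,0,0,0],[0,0,2,0,0,0],[0,0,0,0,0,0]],
])

```text
time: 16.65
ee_pos: [0.5229, -0.0388, 0.105]
tcp_rot: [180.0, -0.0, -113.1]
wrist_force: [-0.3, -0.0, -1.7]
opening: 0.0167
```

Request:
servo_tool([
  [[0,0,0,0,0,0]],
])

```text
time: 16.75
ee_pos: [0.5231, -0.0388, 0.1054]
tcp_rot: [180.0, -0.0, -113.1]
wrist_force: [0.7, 0.1, -1.2]
opening: 0.0167
```

```bash
python3 look.py a7
```

```text
[ 0.52310448 -0.03879754  0.10535997] [ 1.79996156e+02 -2.18803110e-03 -1.13073900e+02] 16.75 [ 0.67420229  0.13067375 -1.1871422 ] 0.016730695343842944
TCP in hinge mm [[ -0.22271424 -29.57407049 105.35997194]]
```

View pics/a7wc.png

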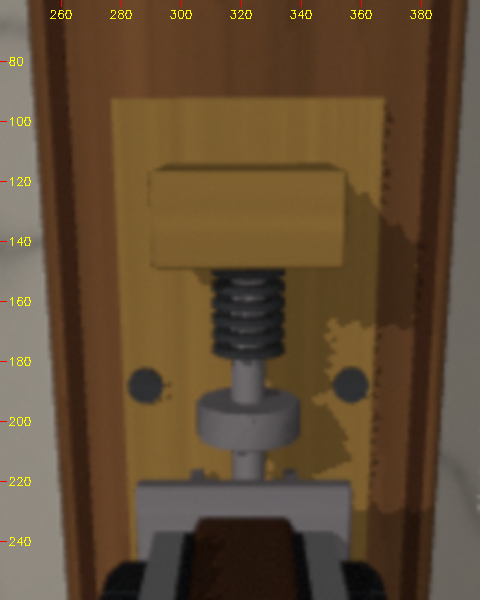

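View pics/a7sc.png

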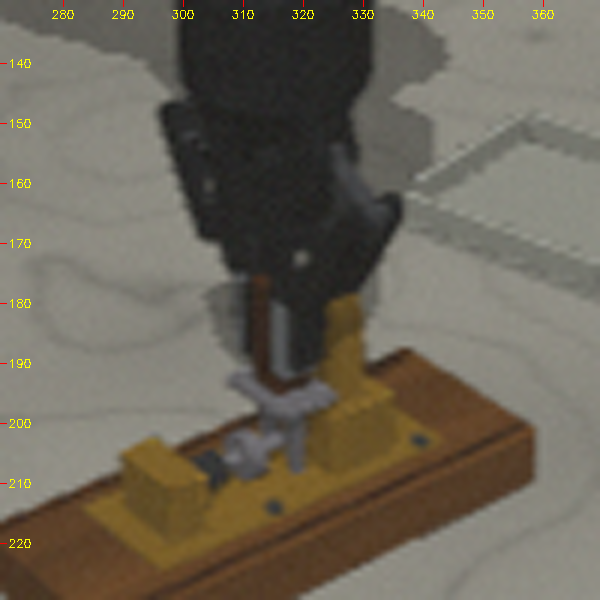

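Straddled: the bar lies between the tines and the nut is at wrist (322,200), unloaded. Now pushing along +x tool (hinge -y) in small steps to feel for the nut.

Request:
servo_tool([
  [[1.5,0,0,0,0,0],[1.5,0,0,0,0,0],[1.5,0,0,0,0,0],[1.5,0,0,0,0,0],[0,0,0,0,0,0]],
])

```text
time: 17.35
ee_pos: [0.5207, -0.0445, 0.1054]
tcp_rot: [180.0, -0.0, -113.1]
wrist_force: [-0.2, -0.2, -2.2]
opening: 0.0166
```

Request:
servo_tool([
  [[1,0,0,0,0,0],[1,0,0,0,0,0],[0,0,0,0,0,0]],
])

```text
time: 17.65
ee_pos: [0.5199, -0.0463, 0.1054]
tcp_rot: [180.0, -0.0, -113.1]
wrist_force: [-0.1, 0.1, -2.1]
opening: 0.0167
```

Request:
servo_tool([
  [[1,0,0,0,0,0],[0,0,0,0,0,0]],
])

```text
time: 17.85
ee_pos: [0.5196, -0.0471, 0.1054]
tcp_rot: [180.0, -0.0, -113.1]
wrist_force: [0.7, -0.1, -1.8]
opening: 0.0168
```

Request:
servo_tool([
  [[1,0,0,0,0,0],[0,0,0,0,0,0]],
])

```text
time: 18.05
ee_pos: [0.5191, -0.0481, 0.1054]
tcp_rot: [180.0, -0.0, -113.1]
wrist_force: [-0.2, -0.2, -1.6]
opening: 0.0168
```

Request:
servo_tool([
  [[1,0,0,0,0,0],[0,0,0,0,0,0]],
])

```text
time: 18.25
ee_pos: [0.5188, -0.049, 0.1054]
tcp_rot: [180.0, -0.0, -113.1]
wrist_force: [0.3, -0.8, -1.3]
opening: 0.0169
```

Request:
servo_tool([
  [[1,0,0,0,0,0],[0,0,0,0,0,0]],
])

```text
time: 18.45
ee_pos: [0.5184, -0.0498, 0.1054]
tcp_rot: [180.0, 0.0, -113.1]
wrist_force: [1.3, 1.1, -1.8]
opening: 0.0166
```

Request:
servo_tool([
  [[0.5,0,0,0,0,0],[0,0,0,0,0,0]],
])

```text
time: 18.65
ee_pos: [0.5183, -0.05, 0.1053]
tcp_rot: [180.0, 0.0, -113.1]
wrist_force: [1.4, 3.3, -2.9]
opening: 0.0166
```

Request:
servo_tool([
  [[0.5,0,0,0,0,0],[0,0,0,0,0,0]],
])

```text
time: 18.85
ee_pos: [0.5182, -0.0503, 0.1054]
tcp_rot: [180.0, 0.1, -113.1]
wrist_force: [2.1, 4.1, -2.2]
opening: 0.0166
```

Request:
servo_tool([
  [[0.5,0,0,0,0,0],[0,0,0,0,0,0]],
])

```text
time: 19.05
ee_pos: [0.518, -0.0507, 0.1054]
tcp_rot: [180.0, 0.1, -113.0]
wrist_force: [1.8, 4.4, -2.8]
opening: 0.0167
```

Request:
servo_tool([
  [[0.5,0,0,0,0,0],[0,0,0,0,0,0]],
])

```text
time: 19.25
ee_pos: [0.5179, -0.0512, 0.1053]
tcp_rot: [180.0, 0.1, -113.0]
wrist_force: [2.5, 5.0, -2.2]
opening: 0.0166
```

```bash
python3 look.py a8
```

```text
[ 0.5178502  -0.05116548  0.10533945] [ 1.79995804e+02  7.38352310e-02 -1.13048215e+02] 19.25 [ 2.52745419  4.98957056 -2.17733885] 0.016639244856394453
TCP in hinge mm [[ -0.25133117 -43.01179989 105.33945089]]
```

View pics/a8wc.png

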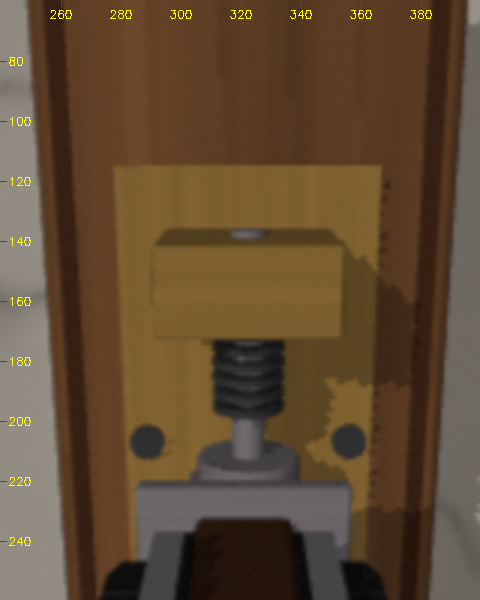

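Contact felt at TCP hinge y ≈ -41.7, which fits the nut face at ≈-44 mm. The bar has started to move at 4–5 N. Continuing in small steps.

Request:
servo_tool([
  [[0.5,0,0,0,0,0],[0.5,0,0,0,0,0],[0,0,0,0,0,0]],
])

```text
time: 19.65
ee_pos: [0.5175, -0.0521, 0.1053]
tcp_rot: [180.0, 0.1, -113.0]
wrist_force: [2.3, 6.0, -3.5]
opening: 0.0166
```

Request:
servo_tool([
  [[0.5,0,0,0,0,0],[0.5,0,0,0,0,0],[0,0,0,0,0,0]],
])

```text
time: 19.95
ee_pos: [0.5171, -0.0529, 0.1053]
tcp_rot: [180.0, 0.1, -113.0]
wrist_force: [3.0, 5.6, -3.1]
opening: 0.0167
```

Request:
servo_tool([
  [[0.5,0,0,0,0,0],[0.5,0,0,0,0,0],[0,0,0,0,0,0]],
])

```text
time: 20.25
ee_pos: [0.5167, -0.0538, 0.1053]
tcp_rot: [180.0, 0.1, -113.0]
wrist_force: [2.8, 5.4, -3.4]
opening: 0.0164
```

Request:
servo_tool([
  [[0.5,0,0,0,0,0],[0.5,0,0,0,0,0],[0,0,0,0,0,0]],
])

```text
time: 20.55
ee_pos: [0.5164, -0.0546, 0.1053]
tcp_rot: [180.0, 0.1, -113.0]
wrist_force: [3.0, 5.4, -2.8]
opening: 0.0169
```

```bash
python3 look.py a9
```

```text
[ 0.51637163 -0.05462839  0.10534431] [ 1.79996428e+02  1.03784369e-01 -1.13039266e+02] 20.55 [ 3.00364602  5.42677176 -2.7769044 ] 0.016884956949617273
TCP in hinge mm [[ -0.26617126 -46.77712313 105.34430501]]
```

View pics/a9sc.png

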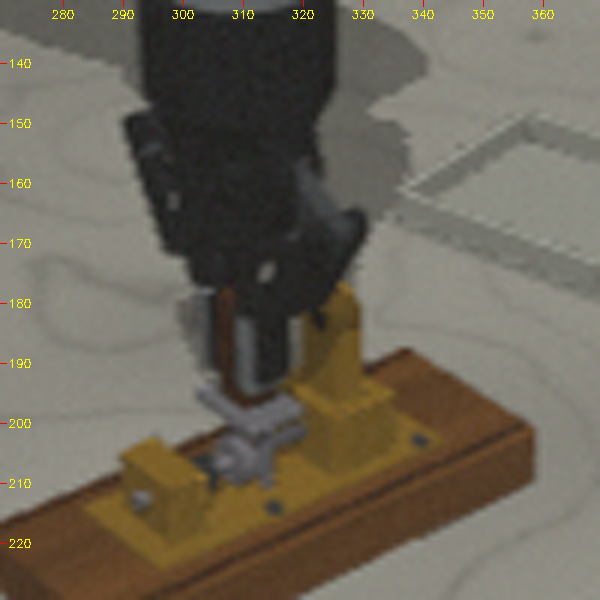

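The bar tail is now coming out through the post at scene (293,212). Force is about 6 N, travel about 4.8 mm, and the link is still down.

Request:
servo_tool([
  [[0.5,0,0,0,0,0],[0.5,0,0,0,0,0],[0,0,0,0,0,0]],
])

```text
time: 20.95
ee_pos: [0.516, -0.0555, 0.1053]
tcp_rot: [180.0, 0.1, -113.0]
wrist_force: [3.5, 6.4, -3.6]
opening: 0.0169
```

Request:
servo_tool([
  [[0.5,0,0,0,0,0],[0.5,0,0,0,0,0],[0,0,0,0,0,0]],
])

```text
time: 21.25
ee_pos: [0.5156, -0.0564, 0.1053]
tcp_rot: [180.0, 0.1, -113.0]
wrist_force: [3.2, 6.8, -3.6]
opening: 0.0167
```

Request:
servo_tool([
  [[0.5,0,0,0,0,0],[0.5,0,0,0,0,0],[0,0,0,0,0,0]],
])

```text
time: 21.55
ee_pos: [0.5152, -0.0573, 0.1053]
tcp_rot: [180.0, 0.1, -113.0]
wrist_force: [3.1, 7.3, -3.0]
opening: 0.0165
```

```bash
python3 look.py a10
```

```text
[ 0.51524687 -0.057275    0.10531183] [ 1.79992228e+02  1.21967495e-01 -1.13033922e+02] 21.55 [ 3.0875489   7.31560488 -2.99323562] 0.016459004867010556
TCP in hinge mm [[ -0.27266288 -49.65282007 105.31182561]]
```

View pics/a10sc.png

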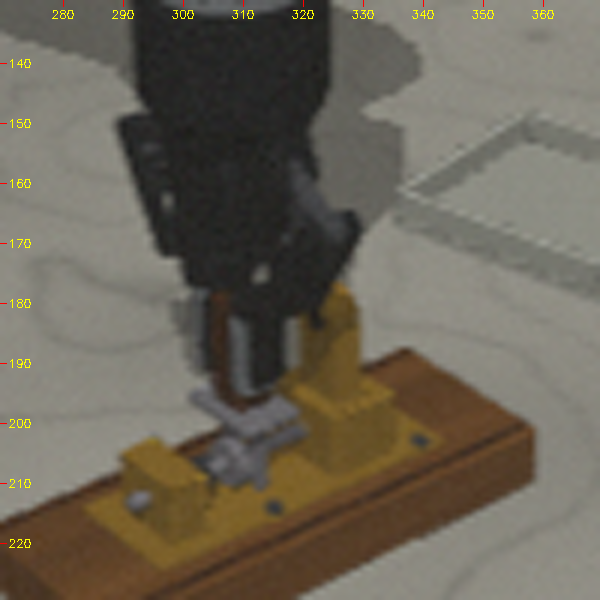

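Request:
servo_tool([
  [[0.5,0,0,0,0,0],[0.3,0,0,0,0,0],[0,0,0,0,0,0]],
])

```text
time: 21.95
ee_pos: [0.515, -0.0579, 0.1053]
tcp_rot: [180.0, 0.1, -113.0]
wrist_force: [2.9, 6.7, -3.2]
opening: 0.0169
```

Request:
servo_tool([
  [[0.5,0,0,0,0,0],[0,0,0,0,0,0]],
])

```text
time: 22.15
ee_pos: [0.5147, -0.0585, 0.1053]
tcp_rot: [180.0, 0.1, -113.0]
wrist_force: [2.7, 7.2, -3.0]
opening: 0.0165
```

```bash
python3 look.py a11
```

```text
[ 0.5147252  -0.05852642  0.10530065] [ 1.79994871e+02  1.07301515e-01 -1.13031335e+02] 22.15 [ 2.73124587  7.19640118 -3.01298135] 0.016479221796874444
TCP in hinge mm [[ -0.26637687 -51.00860658 105.30065227]]
```

View pics/a11sc.png

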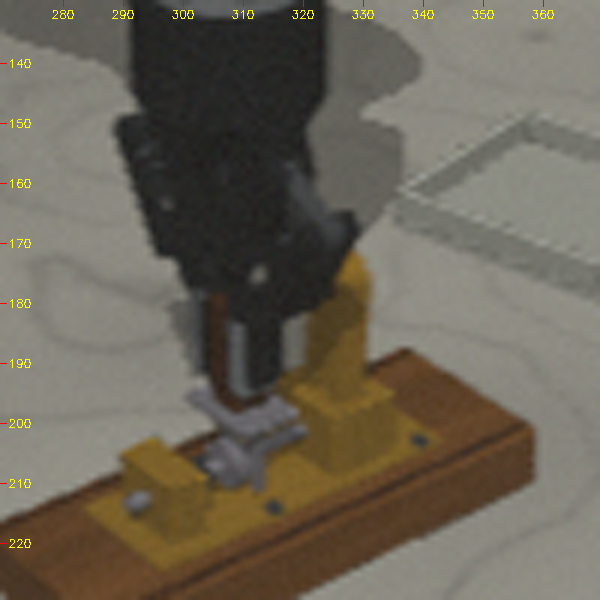

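The link top rose from scene row 176 to 171 (≈14 mm), so it's freed at about 8 N. I'll dwell briefly, ease back off the nut, then lift the tool.

Request:
servo_tool([
  [[0,0,0,0,0,0],[-1,0,0,0,0,0],[-1.5,0,0,0,0,0],[-2,0,0,0,0,0],[-2,0,0,0,0,0]],
])

```text
time: 22.75
ee_pos: [0.5171, -0.0527, 0.1053]
tcp_rot: [180.0, 0.1, -113.0]
wrist_force: [1.5, 5.1, -2.7]
opening: 0.0165
```

Request:
servo_tool([
  [[-2,0,0,0,0,0],[-2,0,0,0,0,0],[-2,0,0,0,0,0],[-2,0,0,0,0,0],[0,0,0,0,0,0]],
])

```text
time: 23.25
ee_pos: [0.52, -0.046, 0.1054]
tcp_rot: [180.0, -0.0, -113.1]
wrist_force: [0.1, -0.5, -1.2]
opening: 0.0164
```

```bash
python3 look.py a12
```

```text
[ 0.52002077 -0.04604052  0.10536687] [ 1.79997032e+02 -3.15133355e-02 -1.13074705e+02] 23.25 [ 0.0711328  -0.48312202 -1.20085429] 0.01638623291561564
TCP in hinge mm [[ -0.24561633 -37.44613818 105.36686645]]
```

View pics/a12wc.png

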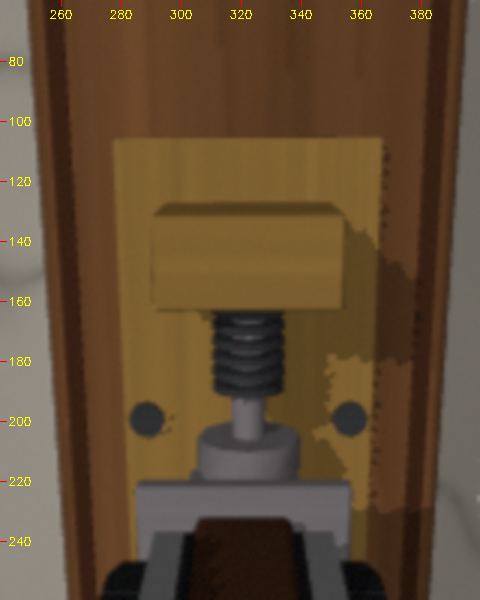

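View pics/a12sc.png

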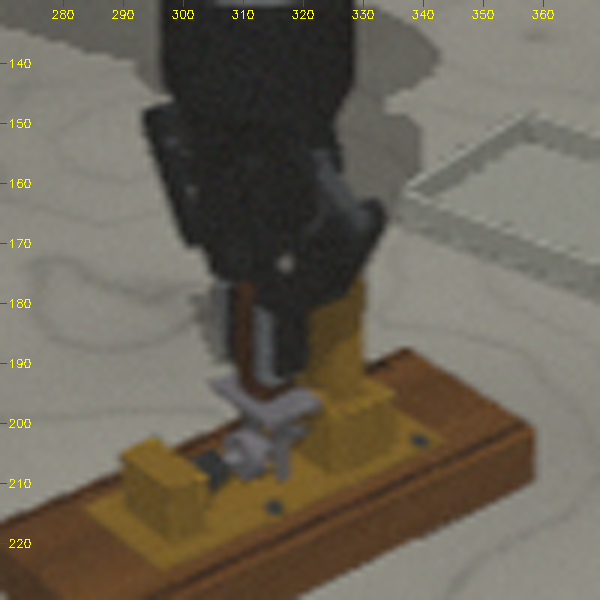

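Request:
servo_tool([
  [[-3,0,0,0,0,0],[0,0,-5,0,0,0],[0,0,-15,0,0,0],[0,0,-35,0,0,0],[0,0,-40,0,0,0]],
])

```text
time: 23.85
ee_pos: [0.5206, -0.0432, 0.2018]
tcp_rot: [179.9, -0.0, -113.1]
wrist_force: [0.1, -0.1, -0.8]
opening: 0.017
```

Request:
servo_tool([
  [[0,0,0,0,0,-0.12],[0,0,0,0,0,-0.13],[0,0,0,0,0,-0.13],[0,0,0,0,0,-0.13],[0,0,0,0,0,-0.122]],
])

```text
time: 24.35
ee_pos: [0.5214, -0.0433, 0.2018]
tcp_rot: [-179.9, -0.0, -76.6]
wrist_force: [-0.0, 0.5, -1.1]
opening: 0.0163
```

Request:
servo_tool([
  [[0,0,0,0,0,0]],
])

```text
time: 24.45
ee_pos: [0.5214, -0.0433, 0.2016]
tcp_rot: [-179.9, -0.0, -76.8]
wrist_force: [0.2, 0.7, -1.2]
opening: 0.0165
```

```bash
python3 - <<'E'
from pl import *
from workcell import bot
o=bot.get_obs();print(o['ee_pos'],o['tcp_rot'],o['time'],o['opening'],delta(o,[.4797,-.2611,.2],-76.5))
E
python3 look.py a13
```

```text
[ 0.52137448 -0.04326298  0.20163308] [-1.79940343e+02 -2.45169516e-02 -7.67593164e+01] 24.45 0.016509521634334647 (array([202.5,  90.5,   1.6]), array([-0.001 , -0.0004, -0.0045]))
[ 0.52137448 -0.04326298  0.20163308] [-1.79940343e+02 -2.45169516e-02 -7.67593164e+01] 24.45 [ 0.22548808  0.72427733 -1.23703451] 0.016509521634334647
TCP in hinge mm [[-7.91443203e-02 -3.43607631e+01  2.01633077e+02]]
```

View pics/a13sc.png

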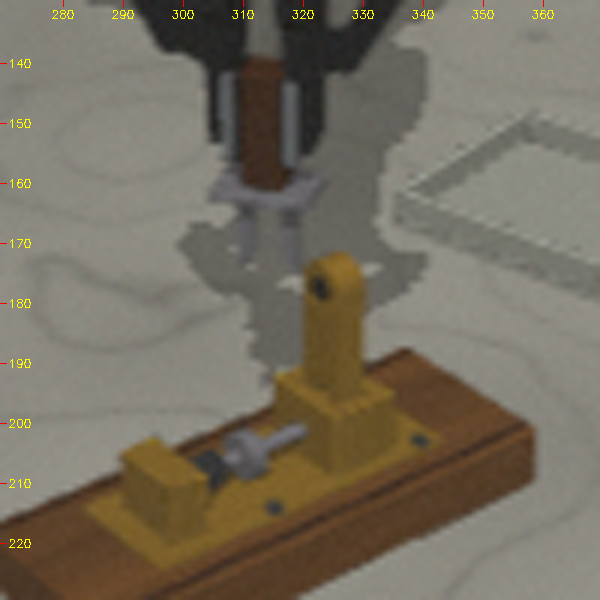

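The link stays up and the nut is back at rest. Carrying the tool back over the wooden block.

Request:
servo_tool([
  [[30,13,0,0,0,0],[43,19,0,0,0,0],[45,20,0,0,0,0],[45,20,0,0,0,0],[25,11.5,0,0,0,0]],
])

```text
time: 25.05
ee_pos: [0.4817, -0.2482, 0.2008]
tcp_rot: [-180.0, -0.0, -77.2]
wrist_force: [0.6, 0.8, -0.5]
opening: 0.0166
```

Request:
servo_tool([
  [[14.5,7,0,0,0,-0.0045],[0,0,20,0,0,0],[0,0,30,0,0,0],[0,0,20,0,0,0],[0,0,0,0,0,0]],
])

```text
time: 25.55
ee_pos: [0.4778, -0.2604, 0.1278]
tcp_rot: [179.8, 0.2, -76.8]
wrist_force: [0.5, -0.1, -1.0]
opening: 0.0169
```

Request:
servo_tool([
  [[0,0,0,0,0,0],[0,0,0,0,0,0]],
])

```text
time: 25.75
ee_pos: [0.4798, -0.2613, 0.1321]
tcp_rot: [-179.9, -0.1, -76.7]
wrist_force: [-0.5, -0.5, -1.0]
opening: 0.0168
```

```bash
python3 look.py a14
python3 - <<'E'
from m import *
from pl import *
from workcell import bot
o=bot.get_obs();print(delta(o,[.4797,-.2611,.081],-76.5))
a=cv2.imread('pics/a14s.png');crop(a,190,170,110,100,6,'a14c.png')
a=cv2.imread('pics/a14w.png');crop(a,230,150,180,150,4,'a14d.png',20)
E
```

```text
[ 0.47975879 -0.261271    0.13212167] [-1.79911200e+02 -8.58810582e-02 -7.66524184e+01] 25.75 [-0.54879862 -0.47863856 -1.00734237] 0.016845328005129348
TCP in hinge mm [[  46.39926284 -251.38407667  132.12167101]]
(array([-0.2,  0.1, 50.9]), array([-0.0015, -0.0015, -0.0022]))
```

View pics/a14d.png

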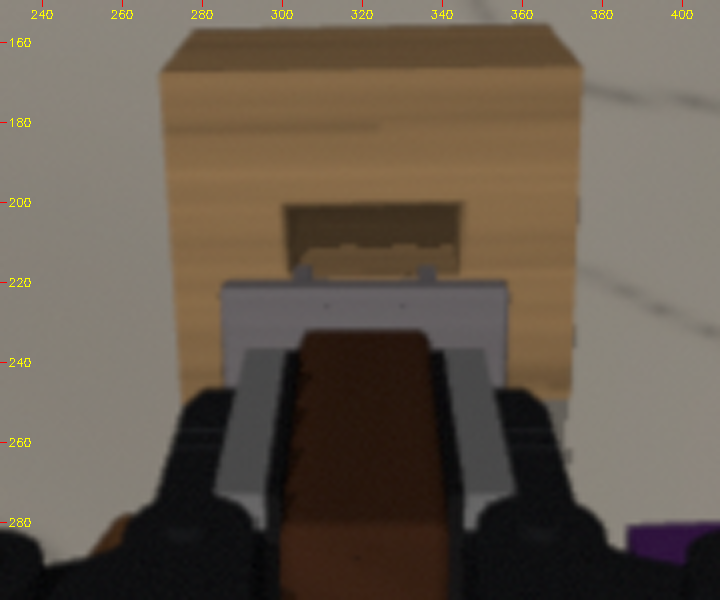

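View pics/a14c.png

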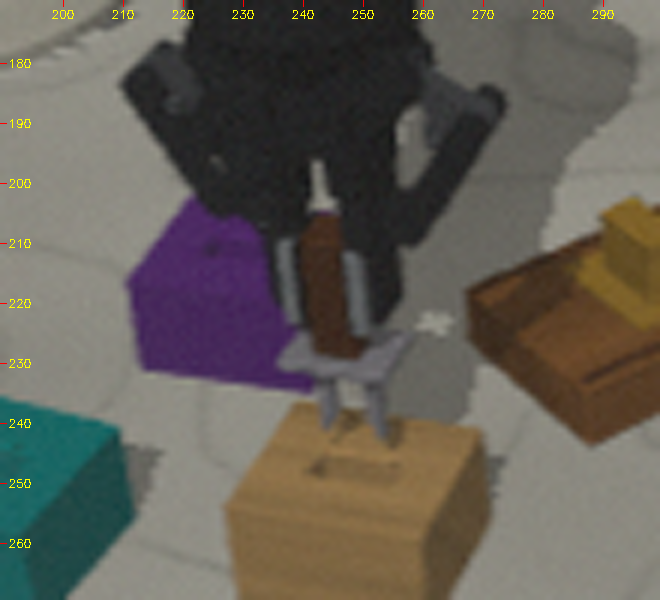

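The slot (u 301–344) encloses the tines (303–339), about 1 mm off centre. I'll shift by 0.8 mm and lower.

Request:
servo_tool([
  [[0,0.8,8,0,0,0],[0,0,10,0,0,0],[0,0,10,0,0,0],[0,0,10,0,0,0],[0,0,0,0,0,0]],
])

```text
time: 26.35
ee_pos: [0.4774, -0.2607, 0.0902]
tcp_rot: [179.9, 0.1, -76.6]
wrist_force: [-0.5, 0.6, -1.3]
opening: 0.0168
```

Request:
servo_tool([
  [[0,0,5,0,0,0],[0,0,4,0,0,0],[0,0,2.5,0,0,0],[0,0,1.3,0,0,0],[0,0,0,0,0,0]],
])

```text
time: 26.85
ee_pos: [0.4784, -0.2612, 0.081]
tcp_rot: [-180.0, -0.0, -76.6]
wrist_force: [-4.7, 1.6, 9.2]
opening: 0.0166
```

```bash
python3 look.py a15
python3 - <<'E'
from m import *
a=cv2.imread('pics/a15s.png');crop(a,190,170,110,100,6,'a15c.png')
E
```

```text
[ 0.47838338 -0.26123468  0.08099031] [-1.79960191e+02 -4.21354844e-02 -7.66050197e+01] 26.85 [-4.73098981  1.59179625  9.18699263] 0.01664580019116655
TCP in hinge mm [[  45.11808539 -251.88571853   80.99031429]]
```

View pics/a15c.png

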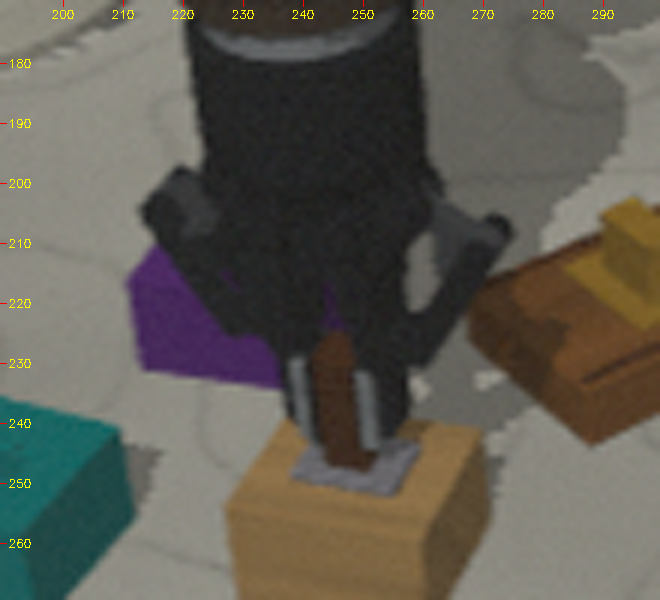

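Seated: TCP z 0.081, same as at pick-up, with the guard flat on the block. Releasing and lifting clear.

Request:
servo_tool([
  [[0,0,-0.3,0,0,0],[0,0,0,0,0,0],[0,0,0,0,0,0],[0,0,0,0,0,0],[0,0,0,0,0,0]],
], gripper=60, newtons=40)

```text
time: 27.45
ee_pos: [0.4783, -0.2612, 0.0798]
tcp_rot: [180.0, 0.0, -76.6]
wrist_force: [-1.0, -0.6, 0.8]
opening: 0.0598
```

Request:
servo_tool([
  [[0,0,-10,0,0,0],[0,0,-25,0,0,0],[0,0,-35,0,0,0],[0,0,-35,0,0,0],[0,0,-14,0,0,0]],
])

```text
time: 27.95
ee_pos: [0.4791, -0.2616, 0.2032]
tcp_rot: [-179.8, -0.2, -76.6]
wrist_force: [0.5, -0.3, 0.3]
opening: 0.0602
```

Request:
servo_tool([
  [[0,0,0,0,0,0],[0,0,0,0,0,0]],
])

```text
time: 28.15
ee_pos: [0.4782, -0.2611, 0.198]
tcp_rot: [180.0, 0.0, -76.6]
wrist_force: [0.0, -0.2, -0.7]
opening: 0.06
```

```bash
python3 look.py a16
python3 - <<'E'
from m import *
from pl import *
from workcell import bot
q,s,t=pickle.load(open('poses.pkl','rb'))
o=bot.get_obs();print(delta(o,[.5348,-.0116,.2],-112.9))
a=cv2.imread('pics/a16s.png');b=cv2.imread('pics/a16w.png')
c=cv2.resize(a[190:280,190:300],None,fx=4,fy=4,interpolation=cv2.INTER_CUBIC)
d=cv2.resize(b[130:270,240:400],(411,360));cv2.imwrite('pics/a16m.png',np.hstack([cv2.resize(c,(440,360)),d]))
w,sc=pickle.load(open('a16.pkl','rb'))
print(proj(sc,place(s,[(0,0,.1),(0,0,.05),(0.02,.014,.05),(-.02,.014,.05)])).round(1).tolist())
E
```

```text
[ 0.47823224 -0.26110843  0.19799654] [ 1.79962089e+02  2.80787113e-02 -7.66054051e+01] 28.15 [ 0.04751416 -0.20408616 -0.66496803] 0.06000166369283129
TCP in hinge mm [[  44.92973614 -251.828215    197.99653564]]
(array([-229.3, -113.2,   -2.8]), array([0.0025, 0.001 , 0.6335]))
[[246.4, 227.7], [248.6, 246.1], [259.6, 243.5], [242.6, 240.7]]
```

View pics/a16m.png

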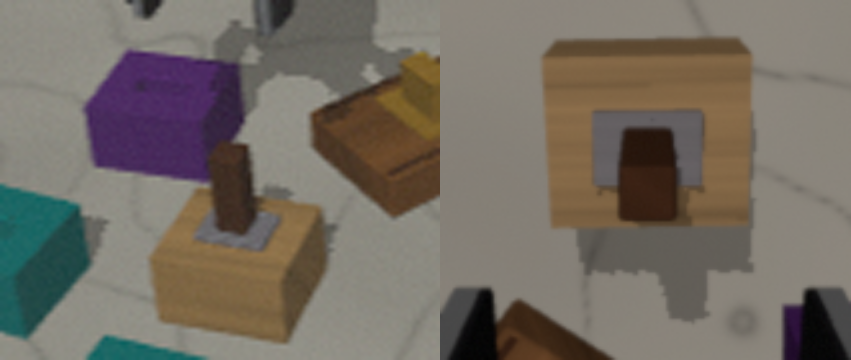

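The tool stands upright, centred and home in the wooden block (both views). Now to the link.

Request:
servo_tool([
  [[-25,-12,0,0,0,0],[-44,-22,0,0,0,0],[-45,-22,0,0,0,0],[-45,-22,0,0,0,0],[-44,-22,0,0,0,0]],
])

```text
time: 28.75
ee_pos: [0.5281, -0.0388, 0.1974]
tcp_rot: [179.9, 0.0, -76.6]
wrist_force: [1.4, 0.1, 0.4]
opening: 0.0601
```

Request:
servo_tool([
  [[-26,-13,0,0,0,0.08],[0,0,0,0,0,0.14],[0,0,0,0,0,0.14],[0,0,0,0,0,0.14],[0,0,0,0,0,0.134]],
])

```text
time: 29.25
ee_pos: [0.5346, -0.0122, 0.1972]
tcp_rot: [179.9, -0.1, -113.2]
wrist_force: [-0.5, 0.4, -0.3]
opening: 0.0599
```

Request:
servo_tool([
  [[0,0,0,0,0,0],[0,0,0,0,0,0]],
])

```text
time: 29.45
ee_pos: [0.5348, -0.0124, 0.1978]
tcp_rot: [179.9, -0.0, -112.7]
wrist_force: [0.5, 0.6, 0.7]
opening: 0.0601
```

```bash
python3 look.py a17
python3 - <<'E'
from m import *
from pl import *
from workcell import bot
q,s,t=pickle.load(open('poses.pkl','rb'))
o=bot.get_obs();print(delta(o,[.5348,-.0116,.098],-112.9))
b=cv2.imread('pics/a17w.png');crop(b,220,100,200,200,3,'a17c.png',20)
w,sc=pickle.load(open('a17.pkl','rb'))
print(proj(w,place(q,[(0.0,-.007,.123),(0,.007,.123),(.012,-.007,.111),(-.012,-.007,.111),(.0215,-.0165,.062),(-.0215,-.0165,.062)])).round(1).tolist())
E
```

```text
[ 0.5348066  -0.01240286  0.19782796] [ 1.79908460e+02 -3.74176473e-02 -1.12703322e+02] 29.45 [0.47974173 0.58552263 0.68357663] 0.060073087243958455
TCP in hinge mm [[  0.28870287  -0.70613898 197.82796312]]
(array([ -0.7,   0.4, 100.3]), array([ 0.0009, -0.0004,  0.0025]))
[[322.9, 206.8], [322.8, 225.5], [306.4, 201.3], [339.2, 201.4], [297.8, 173.6], [346.9, 173.7]]
```

View pics/a17c.png

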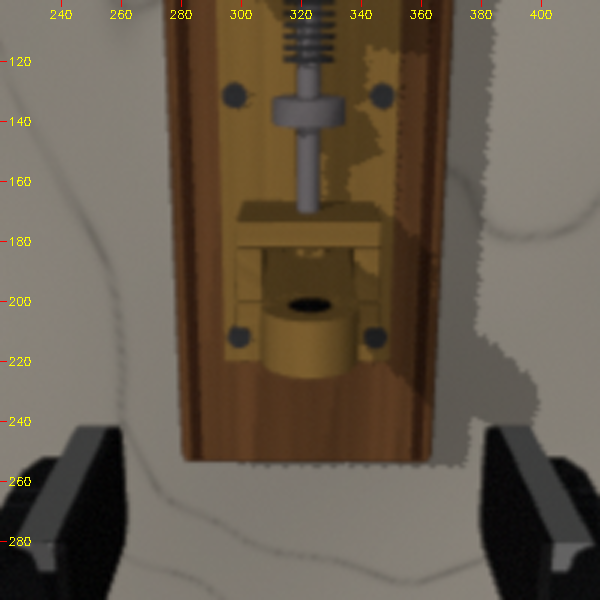

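The link is up (u 306–339, matching the prediction for the raised pose) and centred between the jaws to about 1 mm. Descend and grasp.

Request:
servo_tool([
  [[-0.7,0.8,15,0,0,0],[0,0,30,0,0,0],[0,0,30,0,0,0],[0,0,17,0,0,0],[0,0,8,0,0,0]],
])

```text
time: 30.05
ee_pos: [0.5337, -0.0115, 0.0968]
tcp_rot: [179.9, -0.1, -112.8]
wrist_force: [0.2, -0.4, 0.1]
opening: 0.0602
```

Request:
servo_tool([
  [[0,0,0,0,0,0],[0,0,0,0,0,0]],
])

```text
time: 30.25
ee_pos: [0.5351, -0.0115, 0.0998]
tcp_rot: [-179.9, 0.0, -112.9]
wrist_force: [-0.3, 0.2, -0.5]
opening: 0.0599
```

Request:
servo_tool([
  [[0,0,0,0,0,0],[0,0,0,0,0,0],[0,0,0,0,0,0],[0,0,0,0,0,0],[0,0,0,0,0,0]],
], gripper=10, newtons=50)

```text
time: 30.75
ee_pos: [0.5351, -0.0115, 0.0992]
tcp_rot: [-180.0, 0.0, -112.9]
wrist_force: [1.7, -0.8, 1.8]
opening: 0.0232
```

```bash
python3 look.py a18
```

```text
[ 0.53507052 -0.01146394  0.09923281] [-1.79950760e+02  1.68320631e-02 -1.12929080e+02] 30.75 [ 1.72671148 -0.81795263  1.75834436] 0.023222507028594533
TCP in hinge mm [[ 0.16654602  0.26148644 99.23280902]]
```

View pics/a18sc.png

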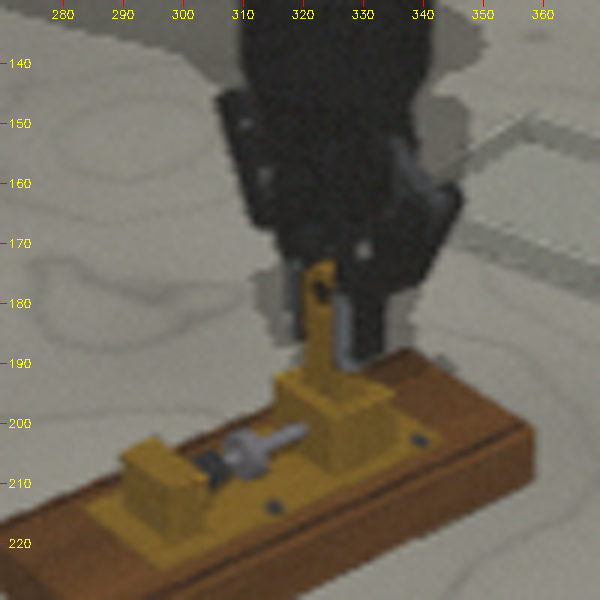

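View pics/a18w.png

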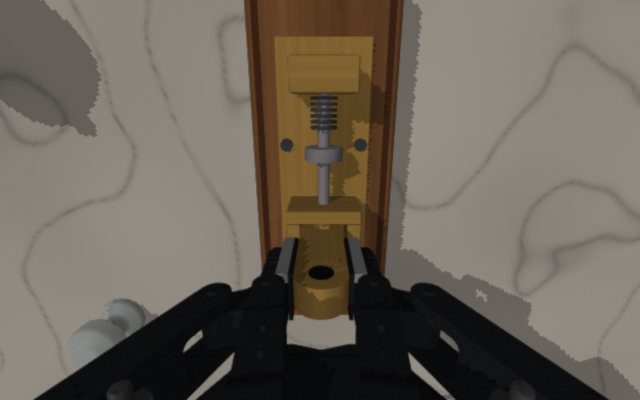

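Link gripped (opening 23.2 mm), with its centre 11 mm below the TCP. Lifting straight out.

Request:
servo_tool([
  [[0,0,-3,0,0,0],[0,0,-6,0,0,0],[0,0,-12,0,0,0],[0,0,-20,0,0,0],[0,0,-30,0,0,0]],
])

```text
time: 31.35
ee_pos: [0.5339, -0.0114, 0.17]
tcp_rot: [179.9, -0.1, -112.9]
wrist_force: [0.9, -1.0, -1.7]
opening: 0.0236
```

Request:
servo_tool([
  [[0,0,-30,0,0,0],[0,0,0,0,0,0],[0,0,0,0,0,0]],
])

```text
time: 31.65
ee_pos: [0.535, -0.0114, 0.2008]
tcp_rot: [-179.9, 0.0, -112.9]
wrist_force: [0.0, -0.1, -2.6]
opening: 0.0235
```

```bash
python3 look.py a19
python3 - <<'E'
from m import *
from pl import *
from workcell import bot
q,s,t=pickle.load(open('poses.pkl','rb'))
M2=[(.065,.06,.022),(.065,-.06,.022),(-.065,-.06,.022),(-.065,.06,.022)]
o=bot.get_obs();print(t,delta(o,[t[0],t[1],.2],-112.9))
print(proj(S,place(t,M2)).round(1).tolist())
b=cv2.imread('pics/scene0.png');crop(b,330,140,70,50,10,'tray_s.png')
E
```

```text
[ 0.53501648 -0.01144947  0.20078947] [-1.79925144e+02  2.53300989e-02 -1.12926507e+02] 31.65 [ 0.0169018  -0.07074088 -2.60630858] 0.02348453642911962
TCP in hinge mm [[1.11131663e-01 2.53793046e-01 2.00789466e+02]]
[ 0.51513577  0.26630417 -0.16869183] (array([-248.3,  125.9,   -0.9]), array([ 0.0014, -0.0006, -0.0005]))
[[390.4, 159.1], [369.3, 174.4], [333.6, 161.4], [355.7, 147.6]]
```

View pics/a19sc.png

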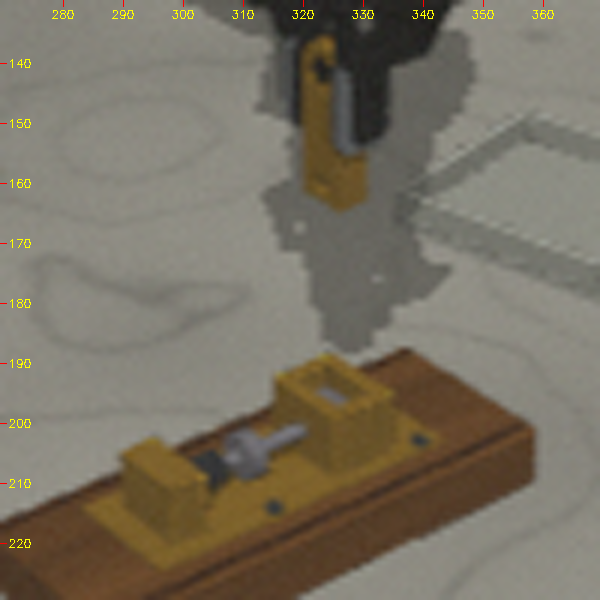

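View pics/tray_s.png

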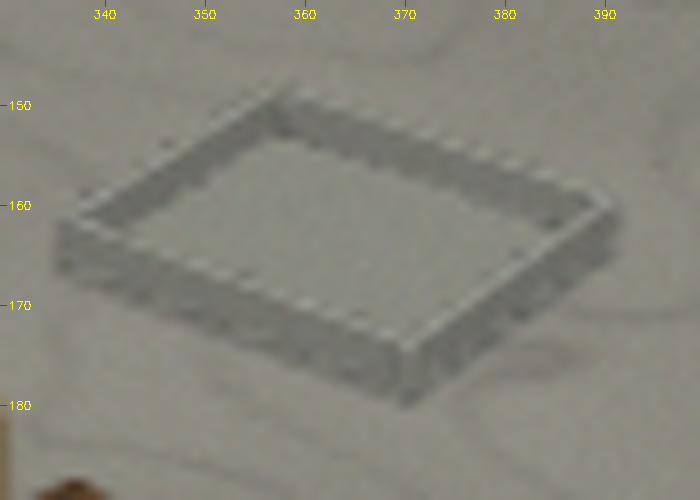

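The link is out cleanly and the socket is empty. Carrying it to the tray centre.

Request:
servo_tool([
  [[-20,10,0,0,0,0],[-38,19,0,0,0,0],[-42,21.5,0,0,0,0],[-42,21.5,0,0,0,0],[-42,21.5,0,0,0,0]],
])

```text
time: 32.25
ee_pos: [0.5194, 0.1959, 0.1986]
tcp_rot: [179.9, -0.1, -113.0]
wrist_force: [1.0, -0.1, -1.4]
opening: 0.0235
```

Request:
servo_tool([
  [[-40,20,0,0,0,0],[-24,12.5,0,0,0,0],[0,0,20,0,0,0],[0,0,35,0,0,0],[0,0,35,0,0,0]],
])

```text
time: 32.75
ee_pos: [0.5147, 0.2663, 0.1078]
tcp_rot: [180.0, -0.0, -112.9]
wrist_force: [0.8, 1.1, -1.9]
opening: 0.0232
```

Request:
servo_tool([
  [[0,0,25,0,0,0],[0,0,10,0,0,0],[0,0,0,0,0,0],[0,0,0,0,0,0]],
])

```text
time: 33.15
ee_pos: [0.5156, 0.2662, 0.0758]
tcp_rot: [-180.0, 0.0, -112.9]
wrist_force: [0.2, 0.4, -0.8]
opening: 0.0232
```

```bash
python3 look.py a20
python3 - <<'E'
from m import *
b=cv2.imread('pics/a20s.png');crop(b,320,100,90,90,6,'a20c.png')
E
```

```text
[0.51560784 0.26618813 0.07580582] [-1.79973495e+02  3.39427364e-02 -1.12934448e+02] 33.15 [ 0.20376748  0.37772576 -0.83956464] 0.023249392810506385
TCP in hinge mm [[-125.78271901  248.46755517   75.80581821]]
```

View pics/a20c.png

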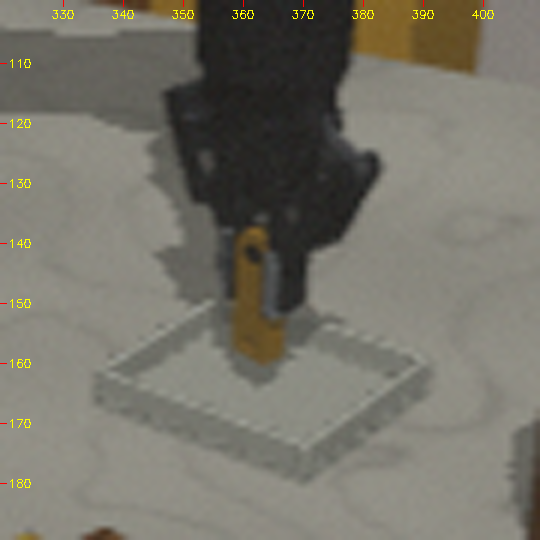

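View pics/a20w.png

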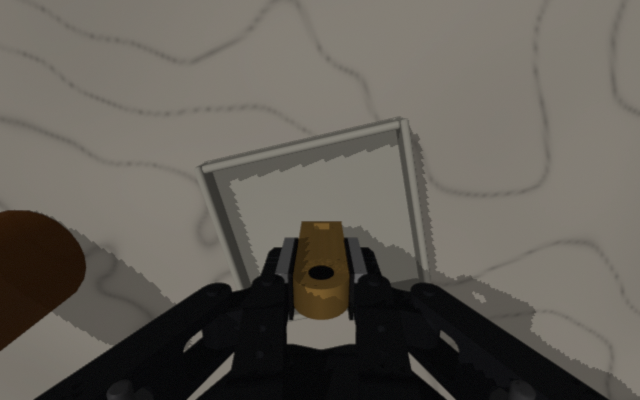

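Request:
servo_tool([
  [[0,0,7,0,0,0],[0,0,7,0,0,0],[0,0,5,0,0,0],[0,0,2,0,0,0],[0,0,0,0,0,0]],
])

```text
time: 33.75
ee_pos: [0.515, 0.2659, 0.0533]
tcp_rot: [180.0, -0.0, -112.9]
wrist_force: [0.5, 0.5, -2.5]
opening: 0.0231
```

Request:
servo_tool([
  [[0,0,1,0,0,0],[0,0,1,0,0,0],[0,0,0,0,0,0]],
])

```text
time: 34.05
ee_pos: [0.5154, 0.2661, 0.052]
tcp_rot: [-180.0, 0.0, -112.9]
wrist_force: [-0.5, 0.2, -1.4]
opening: 0.0234
```

Request:
servo_tool([
  [[0,0,0.7,0,0,0],[0,0,0,0,0,0]],
])

```text
time: 34.25
ee_pos: [0.5154, 0.2661, 0.0519]
tcp_rot: [-180.0, 0.0, -112.9]
wrist_force: [-1.6, -1.5, 5.2]
opening: 0.0233
```

Request:
servo_tool([
  [[0,0,0.7,0,0,0],[0,0,0,0,0,0]],
])

```text
time: 34.45
ee_pos: [0.5154, 0.2662, 0.0519]
tcp_rot: [-180.0, 0.1, -112.9]
wrist_force: [-4.7, -2.4, 10.5]
opening: 0.023
```

The floor is felt (force rises to +10 N at TCP z 0.052). I'll relieve the press, then open.

Request:
servo_tool([
  [[0,0,-1,0,0,0],[0,0,0,0,0,0]],
])

```text
time: 34.65
ee_pos: [0.5154, 0.2662, 0.0519]
tcp_rot: [-180.0, 0.0, -112.9]
wrist_force: [-1.4, -1.2, 5.2]
opening: 0.0234
```

Request:
servo_tool([
  [[0,0,0,0,0,0],[0,0,0,0,0,0],[0,0,0,0,0,0],[0,0,0,0,0,0],[0,0,0,0,0,0]],
], gripper=60, newtons=20)

```text
time: 35.15
ee_pos: [0.5153, 0.266, 0.0513]
tcp_rot: [180.0, -0.0, -112.9]
wrist_force: [-0.2, -1.0, -0.5]
opening: 0.06
```

Request:
servo_tool([
  [[0,0,-8,0,0,0],[0,0,-20,0,0,0],[0,0,-30,0,0,0],[0,0,-40,0,0,0],[0,0,-40,0,0,0]],
])

```text
time: 35.65
ee_pos: [0.515, 0.2659, 0.1913]
tcp_rot: [180.0, -0.0, -112.9]
wrist_force: [1.1, 0.0, -1.1]
opening: 0.06
```

Request:
servo_tool([
  [[0,0,-20,0,0,0],[0,0,0,0,0,0],[0,0,0,0,0,0],[0,0,0,0,0,0]],
])

```text
time: 36.05
ee_pos: [0.5149, 0.2658, 0.2082]
tcp_rot: [179.9, -0.1, -112.9]
wrist_force: [-0.7, 0.2, -1.0]
opening: 0.0601
```

```bash
python3 look.py a21
python3 - <<'E'
from m import *
from workcell import bot
b=cv2.imread('pics/a21s.png');crop(b,190,130,250,180,3.1,'a21c.png',20)
t=bot.camera('top');a=t['color'][:,:,::-1].copy();crop(a,150,100,320,200,2.4,'a21t.png',20)
w,sc=pickle.load(open('a21.pkl','rb'))
for l in ('jar','mug','knob'):
    print(l,[[round(v) for v in d['rect']] for d in bot.look_for(t,l)][:2])
E
```

```text
[0.51488133 0.26584257 0.2081857 ] [ 1.79926254e+02 -8.84392976e-02 -1.12929283e+02] 36.05 [-0.68994081  0.15636728 -1.00146866] 0.06006638684635605
TCP in hinge mm [[-126.31755034  247.86657175  208.18569861]]
jar [[197, 106, 40, 38]]
mug []
knob [[275, 177, 103, 70]]
```

View pics/a21c.png

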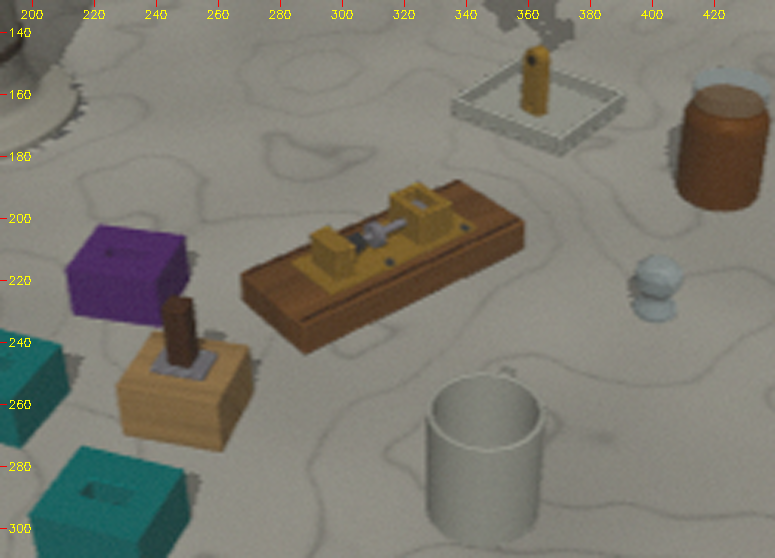

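View pics/a21w.png

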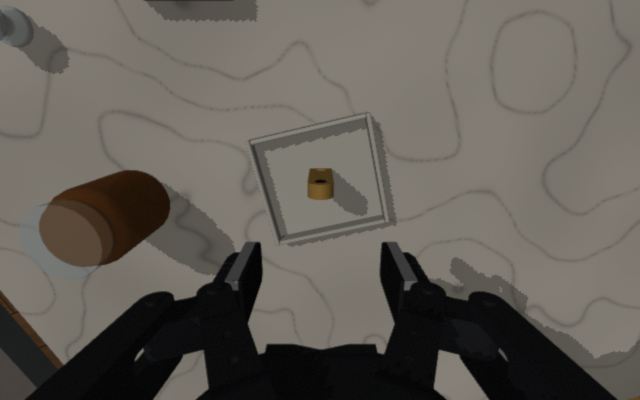

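View pics/a21t.png

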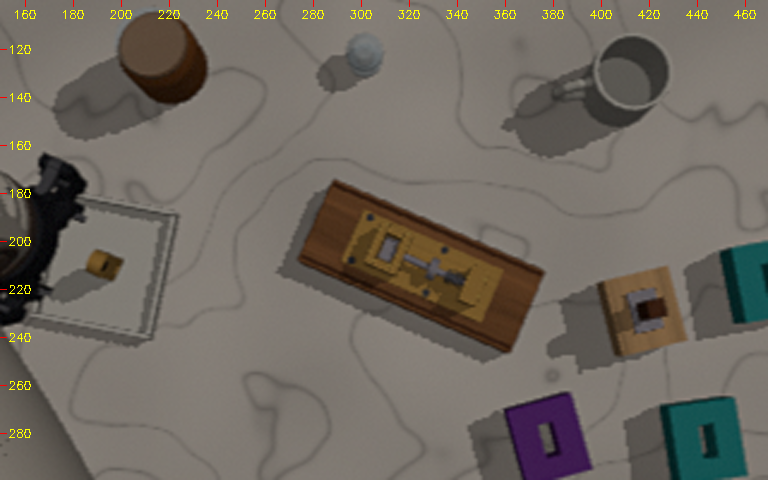

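The link stands upright at the tray's centre (scene 362,152; wrist 320,184). The tool is home in the wooden block, and the jar, mug and knob sit at their original pixels. The gripper is clear, so I'm handing in.

Run:
```python
from workcell import bot
print(bot.job_done()); o=bot.get_obs(); print(o['time'],o['ee_pos'])
```

```text
the job is handed in; nothing more can be done
None
the job is handed in; nothing more can be done
```

The job is done and handed in at about 36 s of the 69 s allowed; no verdict was reported.

- **Tool and nut:** I took the forked tool from the wooden block and straddled the spring bar. The nut was felt at about hinge y = -44 mm. I pushed it back about 9 mm, and the most force read at a step was about 8 N. The camera showed the link spring up 14 mm, and it stayed up when I eased off.
- **Put back:** I returned the tool to its block, with the gripper at the same height as at pick-up. I then lifted the link straight out and set it down in the tray until the floor was felt, before opening the gripper.

**Last checks:** The final scene, top and wrist pictures showed:
- the link standing upright near the tray's middle
- the tool upright with its guard flat on the block
- the jar, mug and knob at their starting pixels by eye
- the gripper about 0.2 m up and touching nothing

**What failed or disagreed:**
- Early on, joint 6 ran to its range end (179.9°) because I had its sign wrong. I undid the turn with nothing touched.
- The wrist-camera hinge position differed from the scene and top views by about 2 to 3 mm. I used the wrist view.
- In the final top picture the network missed the mug and mistook the hinge for the knob, so I judged those two by eye.

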